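# Wedge the rack gate open and pack the painting panels

## Robot

A 6-joint arm with a two-finger parallel gripper is mounted at the origin on the work surface. World frame = base frame: x ahead of the robot, y to its left, z up, the work surface at z = 0. Lengths are in m, angles in rad, forces in N, time in s.
With the tool pointing down it reaches from about 0.25 to 0.775 m from the base axis. Payload 4 kg.
Tool frame: the origin (TCP) lies midway between the tips of the shut fingers; the grasp point (between the pads) lies 19 mm behind it (env.grip_point_offset is the distance from the TCP to the grasp point, in m); y points along the fingers, z is the direction in which the jaws open and shut, and the axes are right-handed (so a half turn about y gives the same grasp; the last joint's range is limited). The gripper opens to 94 mm and grips with 3 to 60 N. Pads are 16 mm wide; open, the fingers measure 119 mm over their backs; the gripper's body (75 mm by 177 mm) begins 78 mm behind the grasp point.
Start: joints at [-1.232, 0.087, 1.371, -0, 1.684, -0.103], TCP at [0.235, -0.497, 0.206] pointing down, gripper open.
Joint ranges: [-3.1, 3.1], [-0.76, 2.03], [0.27, 2.55], [-1.08, 4.22], [0.17, 2.65], [-2.57, 2.57]. Speed limits (rad/s): [2.79, 2.79, 3.14, 3.14, 3.14, 3.14].

## Interface

Orientations are given as a unit quaternion [w, x, y, z].
In Python, from station import env, optics gives the robot as it stands. The module is installed in compiled form; this text tells all that it offers.
- The arm moves only by the tool move_arm, never from a script. Its argument "moves" is a list of rows, each a list of 5 numbers: the closure, from 0 (fully open) to 1 (shut), then the shift along the tool's x, y, z in m, then the turn about the tool's y in degrees. In form: [[grip, x, y, z, turn], ...]. A call has 1 to 5 rows; each row is the pose to reach, as a shift and turn from the pose commanded when the call began, along the tool's axes at that moment; what a row does not reach only later rows make up. A row lasts 1/10 s, in which the tool goes at most 50 mm and 8.59 degrees, less where a joint would pass 70% of its speed; a pose out of reach is approached as far as the arm can. A call with a gripper value outside its range is refused whole. The fingers move at their own pace and stop on an object; "newtons" is the grip in N (left out, the last holds). Time passes only in rows, so rows that repeat a pose let the fingers close. It gives the time, the measured TCP pose, the force and the opening at its end, in the units of the state.
- env.read_state(): the state, without advancing time (a new reading comes with each control period).
- optics.read_camera(name): name is "side" or "top"; returns the picture (480x640x3 uint8, red, green, blue); there is no depth.
- optics.camera_params(name): a dict with "mtx" (3x3 intrinsics, pixels), "pose" (4x4, takes a point from camera to world coordinates). Camera axes: x right, y down, z forward; pixel columns grow to the right and rows downward; lengths in m; the calibration is good to about 2 mm. A picture is of the moment at which its call begins. camera_params takes no time and is no camera call.
- env.close_job(): hands the job in, once; it reports no verdict.
The state is a dict: "t": time; "joint_pos": joint angles; "qd": joint speeds; "effort": joint torques, N m; "position": TCP position; "tool_rot": TCP orientation; "force": force on the tool from outside, world axes, zero at the start; "torque": the same for the moment, N m; "grip_width": finger opening in m.
Only numpy, scipy, OpenCV 4.12 (cv2) and the standard library are available. Lean on these libraries where they do the work, as an engineer would, in place of code of your own. Each camera call takes 0.05 s, during which the arm holds its last target.

## Task

Swing the gate of the slotted rack open to its stop and tap the black rubber wedge, thin end first, under it from the side towards which it would swing shut, until it is jammed tight and holds the gate fully open by itself. Only then draw the white panels that are there up out of their slots and stand each one on edge in a compartment of the open carton. Leave the gate wedged open (if the wedge gets knocked loose, set it again), and do not disturb the tape dispenser, the closed parcel or the mug.

Things in the scene. Friction and masses are not known exactly. Their poses are not given: they have to be found in the camera images.
- rack: Fixed slotted rack, plywood base 190 (x) x 144 (y) x 12 mm; origin at the centre of its underside, may be turned up to 0.2 rad. Three slots between aluminium fins run along y at x = -50, 0, +50 mm: 9 mm wide, floor 12 mm and fins 57 mm above the bench, end walls (62 mm high) from y = +-62 to 67 mm. Not every slot holds a panel. Hinge post 16 mm thick, 185 mm high, at x +100, y -82 mm.
- gate_hinge (a point): Foot of the hinge post on the bench, on the gate's vertical hinge axis (rack frame x +100, y -82 mm).
- gate (a joint): Gate angle, rad. 0 = shut: the gate points from the hinge along the rack's -x, its lip over the panels' tops, so they cannot be lifted. Opens counter-clockwise seen from above to a stop at 1.5, pointing nearly along the rack's -y; from there it shuts towards the robot. Starts at 0 to 0.3. A damped closer resists motion (0.4 N m per rad/s) and shuts it slowly if left alone (about 0.02 rad/s).
- gate_foot (a point): Middle of the gate's lower edge, 195 mm from the hinge: a good place for the wedge. The gate: upright board 15 mm thick, 15 to 240 mm from the hinge axis, lower edge 12 mm, upper edge 175 mm above the bench. Axes: -x along the board to the free end, +y square to it, to the side it shuts towards (the robot's when open). A steel lip on top, 30 to 165 mm from the hinge, 173 to 181 mm high, juts out to y = +26.5 mm.
- gate_knob (a point): Point on the axis of the upright round wooden knob on top of the gate's free end, 205 mm above the bench and 222 mm from the hinge axis. The knob is 22 mm in diameter and stands from 175 to 220 mm above the bench; held from above it can turn in the fingers as the gate swings.
- wedge: Loose black rubber wedge, 160 mm long (x), 40 mm wide (y), about 150 g; origin at the centre of its flat underside. Thin end (4 mm high) at x +80, thick end (30 mm) at x -80 mm, top one straight slope. Starts flat. With the gate at its stop the slope meets its near lower edge 49 mm behind the thin end. Lying flat, a push of 12 to 18 N drives it 1 to 5 mm on and jams it; it then stays when let go.
- panel1: White rigid painting panel, 6 mm thick (its x axis), 120 mm wide (y), 150 mm tall (z), about 120 g; origin at the centre of its lower edge. If present it starts upright in a rack slot (slot at rack x = -50 mm), its top 162 mm above the bench. None if absent.
- panel2: White rigid painting panel, 6 mm thick (its x axis), 120 mm wide (y), 150 mm tall (z), about 120 g; origin at the centre of its lower edge. If present it starts upright in a rack slot (slot at rack x = 0 mm), its top 162 mm above the bench. None if absent.
- panel3: White rigid painting panel, 6 mm thick (its x axis), 120 mm wide (y), 150 mm tall (z), about 120 g; origin at the centre of its lower edge. If present it starts upright in a rack slot (slot at rack x = +50 mm), its top 162 mm above the bench. None if absent.
- carton: Fixed open cardboard carton 166 (x) x 152 (y) x 100 mm high, walls 6 mm, inner floor 6 mm above the bench; origin at the centre of its underside; turned by up to 0.15 rad. Two card spacers, 26 mm thick and as high as the walls, part it into three compartments, each 34 mm (x) by 140 mm (y). The flaps hanging outside are only for looks.
- cell1 (a point): Centre of the inner floor of the carton's compartment 1, at carton x = -60 mm; axes as the carton's.
- cell2 (a point): Centre of the inner floor of the carton's compartment 2, at carton x = 0 mm; axes as the carton's.
- cell3 (a point): Centre of the inner floor of the carton's compartment 3, at carton x = 60 mm; axes as the carton's.
- tape_gun: Bystander: tape dispenser, about 165 mm long with its grey handle towards its -x, 80 mm high; origin under its base. Leave alone.
- parcel: Bystander: closed cardboard parcel 120 x 180 x 60 mm; origin at the centre of its underside. Leave alone.
- mug: Bystander: white mug, 80 mm across, 90 mm high; origin at the centre of its underside. Leave alone.
Not all that is in view belongs to the job. Of the things that look like the wedge, the largest one is meant.

How it is judged:
On the way, in this order (a step that is already met when the one before it is completed fails the run):
1. the gate is swung open to its stop, the panels still in the rack (value of joint gate above 1.4 rad and z of each of panel1, panel2, panel3 in the frame of rack below 0.03 m and y of panel1 in the frame of rack between -0.03 and 0.03 m and y of panel2 in the frame of rack between -0.03 and 0.03 m and y of panel3 in the frame of rack between -0.03 and 0.03 m), for 0.1 s.
2. the wedge is jammed under the gate and let go, the gate fully open, the panels still in the rack (all of step 1 and contact force between wedge and gate above 2 N and contact force between wedge and the fingers below 0.3 N and angle between wedge's own z axis and vertical below 0.15 rad), for 0.5 s.
3. every panel present stands in the carton (x of panel1 in the frame of carton between -0.08 and 0.08 m and y of panel1 in the frame of carton between -0.03 and 0.03 m and z of each of panel1, panel2, panel3 in the frame of carton below 0.025 m and angle between each of panel1, panel2, panel3's own z axis and vertical below 0.4 rad and linear speed of each of panel1, panel2, panel3 below 0.02 m/s and x of panel2 in the frame of carton between -0.08 and 0.08 m and y of panel2 in the frame of carton between -0.03 and 0.03 m and x of panel3 in the frame of carton between -0.08 and 0.08 m and y of panel3 in the frame of carton between -0.03 and 0.03 m), for 0.2 s.
At the end, for the whole second after the job is handed in: Gate at its open stop (over 1.4 rad); wedge flat, still, let go and pressed against the gate with over 2 N; every panel present stands in the carton on its lower edge (within 25 mm of the carton's underside, 30 mm of its midline, leaning under 0.4 rad), at rest (all of step 3 and value of joint gate above 1.4 rad and contact force between wedge and gate above 2 N and contact force between wedge and the fingers below 0.3 N and angle between wedge's own z axis and vertical below 0.15 rad and linear speed of wedge below 0.01 m/s); the robot touches nothing.
It fails at once if the tape dispenser is shoved over 40 mm (distance of tape_gun from where it was at the start of the episode above 0.04 m).
It fails at once if the parcel is shoved over 40 mm (distance of parcel from where it was at the start of the episode above 0.04 m).
It fails at once if the mug is shoved over 40 mm (distance of mug from where it was at the start of the episode above 0.04 m).
Of panel1, panel2, panel3 only 2 to 3 are there at a start; the rules pass over those that are not, and their reading is None.
At some moment in a run one of wedge may be knocked a few centimetres aside while the robot is not near it.
It also fails if it takes over 210 s, if anything falls off the work surface, if the arm or the gripper's body presses on something with over 40 N, if the wrist force passes 120 N, or if a joint passes its speed limit or range.

## Working session

There is one attempt and no reset: what is moved stays moved. The work goes in short steps, Python scripts to look and compute and a tool call to move; the robot and the scene stay as the last step left them, time stands still between calls to the robot, and variables do not carry over. Pictures are saved under pics/ and viewed, and the job is handed in when it is done.

Besides the shell and the picture viewer there is one more tool, called in YAML: its name, and indented under it one key for each argument. move_arm: Moves the arm, as the interface text tells. Its arguments: {"type":"object","properties":{"moves":{"type":"array"},"newtons":{"type":"number"}},"required":["moves"]}

```bash
mkdir -p pics; cat > h.py <<'E'
import numpy as np, cv2
from station import env, optics
def snap(n,name):
    im=optics.read_camera(n); cv2.imwrite('pics/'+name+'.png',im[:,:,::-1]); return im
def ray(n,u,v,z):
    p=optics.camera_params(n);K=np.array(p['mtx']);T=np.array(p['pose'])
    d=T[:3,:3]@np.linalg.solve(K,[u,v,1]);o=T[:3,3]
    return o+d*(z-o[2])/d[2]
def proj(n,P):
    p=optics.camera_params(n);K=np.array(p['mtx']);T=np.array(p['pose'])
    c=T[:3,:3].T@(np.array(P)-T[:3,3]);q=K@c;return q[:2]/q[2]
E
python3 - <<'E'
from h import *
snap('top','t0');snap('side','s0')
for n in('top','side'):print(optics.camera_params(n))
print(env.read_state())
E
```

```text
{'mtx': array([[529.90631873,   0.        , 324.88559133],
       [  0.        , 529.90631873, 247.49420497],
       [  0.        ,   0.        ,   1.        ]]), 'pose': array([[-0.00660968, -0.98159301,  0.19087031,  0.29793238],
       [-0.99991197,  0.00868376,  0.01003208, -0.07806714],
       [-0.01150489, -0.1907872 , -0.981564  ,  1.4231663 ],
       [ 0.        ,  0.        ,  0.        ,  1.        ]])}
{'mtx': array([[467.22112457,   0.        , 323.53373163],
       [  0.        , 467.22112457, 237.66610747],
       [  0.        ,   0.        ,   1.        ]]), 'pose': array([[ 0.05469303,  0.8863018 , -0.45986715,  1.00435881],
       [ 0.99850179, -0.04932501,  0.02368997, -0.10193119],
       [-0.00168649, -0.46047385, -0.88767167,  1.0445901 ],
       [ 0.        ,  0.        ,  0.        ,  1.        ]])}
{'t': 0.1, 'joint_pos': array([-1.23211250e+00,  8.78726385e-02,  1.37207737e+00, -2.92708844e-05,
        1.68362513e+00, -1.03126977e-01]), 'qd': array([-1.41123503e-03, -1.56367060e-03, -3.37494779e-03,  3.72069348e-04,
        9.92537483e-04,  2.19176661e-05]), 'effort': array([ 2.93147612e-03, -3.41250122e+01, -3.03302836e+01,  7.20701879e-02,
        3.03769705e-02, -9.08880565e-05]), 'position': array([ 0.23497441, -0.49672948,  0.20443893]), 'tool_rot': array([ 0.15484259, -0.15502774,  0.69061847, -0.68922877]), 'force': array([-0.04783503, -0.03747553, -0.25270882]), 'torque': array([-0.01040464, -0.00124849, -0.01730827]), 'grip_width': 0.09411666035485623}
```

View pics/t0.png

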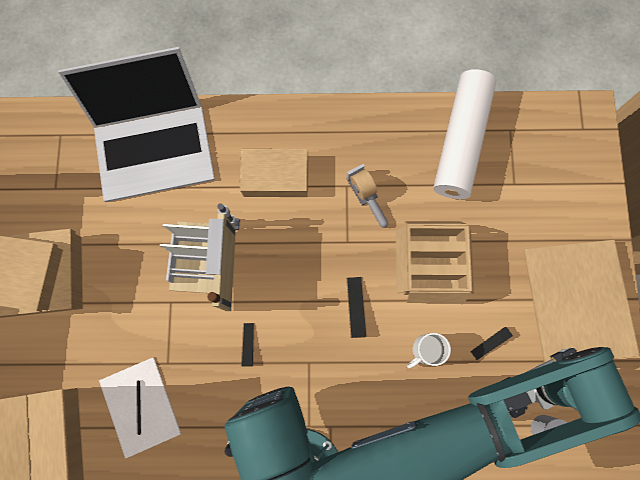

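View pics/s0.png

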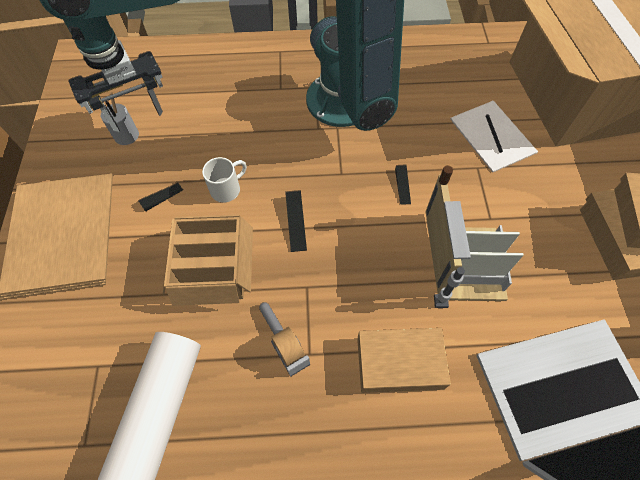

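```bash
python3 - <<'E'
import cv2
t=cv2.imread('pics/t0.png');s=cv2.imread('pics/s0.png')
cv2.imwrite('pics/ct0.png',cv2.resize(t[190:350,140:380],None,fx=3.3,fy=3.3,interpolation=cv2.INTER_CUBIC))
cv2.imwrite('pics/cs0.png',cv2.resize(s[150:320,260:540],None,fx=2.8,fy=2.8,interpolation=cv2.INTER_CUBIC))
E
```

```text
(no output)
```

View pics/ct0.png

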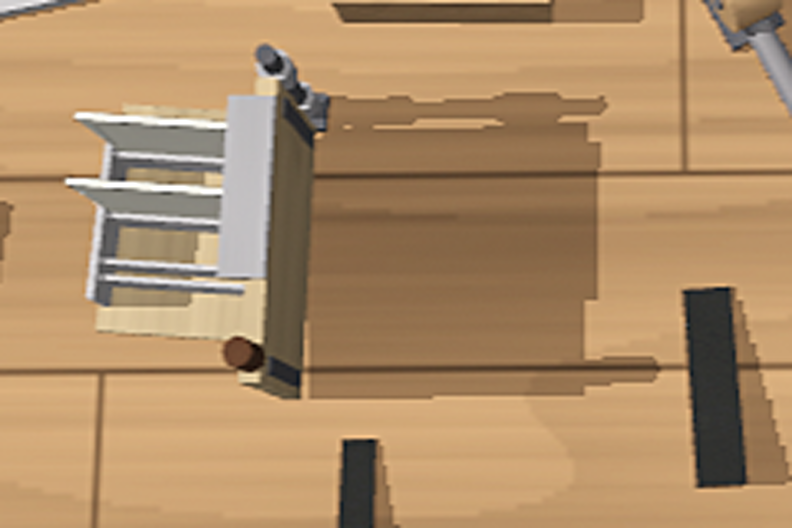

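View pics/cs0.png

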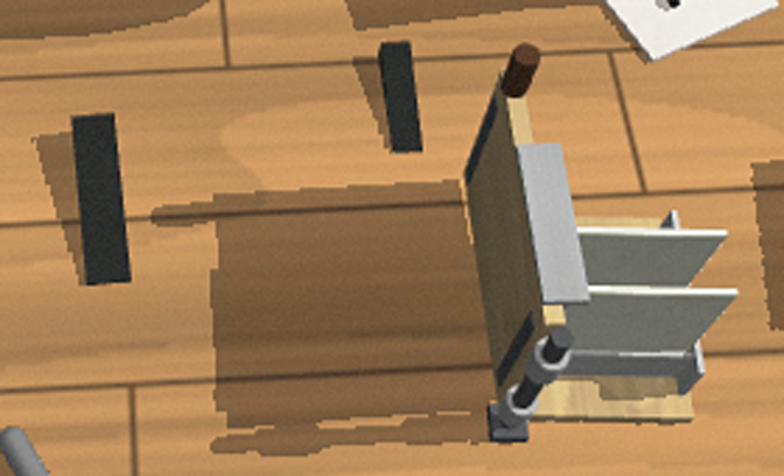

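```bash
python3 - <<'E'
from h import *
t=cv2.imread('pics/t0.png');s=cv2.imread('pics/s0.png')
def pr(n,l,c,z): print(l,n,[np.round(ray(n,*q,z),4)[:2].tolist() for q in c])
pr('top','panelA,B',[(162.7,224.8),(160,245.2)],.162)
pr('side','panelA,B',[(519.6,253.9),(523.6,232.9)][::1],.162)
pr('top','knob',[(211.5,296.5)],.22);pr('side','knob',[(447.5,169)],.22)
pr('top','post',[(220.3,205.8)],.185);pr('side','post',[(460,271.4)],.185)
for n,im,m in(('top',t,(slice(270,345),slice(335,375))),('side',s,(slice(180,260),slice(275,315)))):
    k=np.zeros(im.shape[:2],np.uint8);k[m]=(im[m].max(2)<60)*255
    c=max(cv2.findContours(k,0,2)[0],key=cv2.contourArea)
    r=cv2.minAreaRect(c);b=cv2.boxPoints(r);print(r,b)
    ap=cv2.approxPolyDP(c,3,True)[:,0];pr(n,'wedge z0',ap,0.0)
cv2.imwrite('pics/ct1.png',cv2.resize(t[205:310,385:485],None,fx=5.5,fy=5.5,interpolation=cv2.INTER_CUBIC))
cv2.imwrite('pics/cs1.png',cv2.resize(s[200:315,150:270],None,fx=5,fy=5,interpolation=cv2.INTER_CUBIC))
E
```

```text
panelA,B top [[0.6034, 0.3324], [0.5524, 0.3364]]
panelA,B side [[0.608, 0.3284], [0.5594, 0.3493]]
knob top [[0.4205, 0.1933]]
knob side [[0.4258, 0.1954]]
post top [[0.6439, 0.1873]]
post side [[0.6499, 0.1889]]
((356.27410888671875, 306.8375549316406), (59.56253433227539, 14.3919038772583), 85.91438293457031) [[346.9746  277.64465]
 [361.32996 276.61926]
 [365.5736  336.03046]
 [351.21826 337.05585]]
wedge z0 top [[0.4925, -0.158], [0.4901, -0.1228], [0.3326, -0.1337], [0.335, -0.1682]]
((295.4006042480469, 220.87234497070312), (59.7158088684082, 15.297674179077148), 84.0938491821289) [[284.72    191.95999]
 [299.9365  190.38586]
 [306.0812  249.7847 ]
 [290.86472 251.35883]]
wedge z0 side [[0.3203, -0.1288], [0.3245, -0.1661], [0.4959, -0.1567], [0.4925, -0.1193]]
```

View pics/ct1.png

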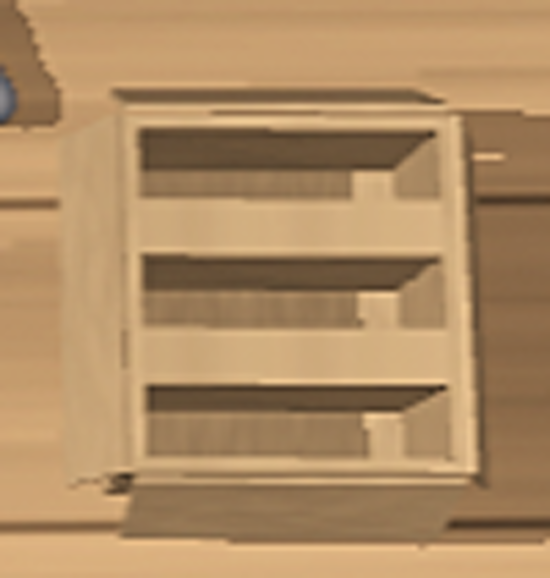

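View pics/cs1.png

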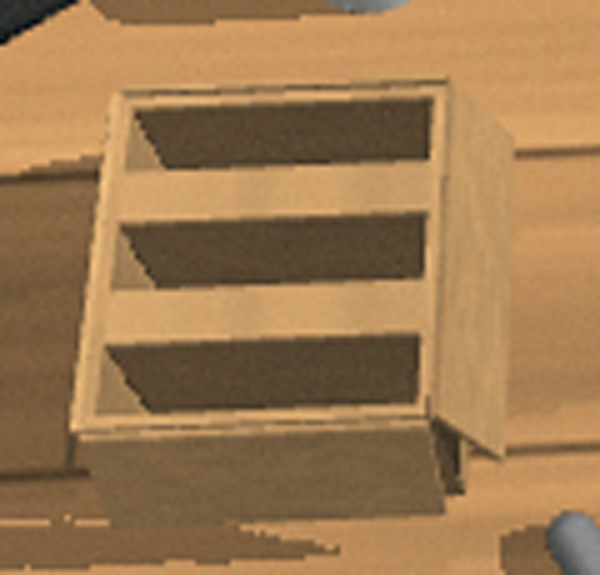

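```bash
python3 - <<'E'
from h import *
from scipy.spatial.transform import Rotation as R
def q(n,l,s,o,z): 
    a=np.array([ray(n,o[0]+u/s,o[1]+v/s,z)[:2] for u,v in l]);print(n,a.round(4).tolist(),a.mean(0));return a
a=q('top',[(123,108),(462,115),(478,472),(133,478)],5.5,(385,205),.1)
b=q('side',[(118,95),(447,82),(433,420),(73,430)],5,(150,200),.1)
for c,e in((a,'t'),(b,'s')):
    for i in range(4):
        d=c[(i+1)%4]-c[i];print(e,np.degrees(np.arctan2(d[1],d[0])),np.linalg.norm(d))
s=env.read_state();w,x,y,z=s['tool_rot'];print(R.from_quat([x,y,z,w]).as_matrix().round(3),env.grip_point_offset)
E
```

```text
top [[0.613, -0.2761], [0.6082, -0.4333], [0.4418, -0.4308], [0.4403, -0.2744]] [ 0.52582475 -0.3536629 ]
side [[0.4468, -0.4224], [0.4483, -0.2697], [0.6175, -0.271], [0.6135, -0.4264]] [ 0.531499   -0.34737358]
t -91.75470706084124 0.1572080459853158
t 179.15039738440754 0.16637066041077989
t 90.54953890709848 0.1564001920486727
t -0.5725811350926362 0.17267485384527934
s 89.428314122748 0.1527576035072767
s -0.44239194992803227 0.16919963368006016
s -91.46527528262112 0.15544893565859755
s 178.6414207410822 0.16679063727754254
[[-0.904 -0.001  0.428]
 [-0.428  0.002 -0.904]
 [-0.    -1.    -0.002]] 0.0188
```

```bash
cat >> h.py <<'E'
from scipy.spatial.transform import Rotation as R
def go(x,y,z,psi):
    s=env.read_state();q=s['tool_rot'];M=R.from_quat([q[1],q[2],q[3],q[0]]).as_matrix()
    d=M.T@(np.array([x,y,z])-s['position']);cur=np.degrees(np.arctan2(M[1,2],M[0,2]))
    t=-(psi-cur);t=(t+180)%360-180
    print('pos',s['position'].round(4),'psi %.1f'%cur,'shift mm',(d*1000).round(1),'turn %.1f'%t,'t %.1f'%s['t'],'w %.3f'%s['grip_width'],'F',s['force'].round(1))
    return d,t
E
python3 - <<'E'
from h import *
go(.367,-.147,.15,-86.6)
E
```

```text
pos [ 0.235  -0.4967  0.2044] psi -64.7 shift mm [-268.9   55.  -259.6] turn 21.9 t 0.1 w 0.094 F [-0.  -0.  -0.3]
```

move_arm:
  moves:
    - [0,-35,0,-35,4]
    - [0,-70,0,-68,8]
    - [0,-105,0,-100,12]
    - [0,-135,0,-130,16]
    - [0,-165,0,-160,22]

```text
t: 0.6
position: [0.3229, -0.2611, 0.2049]
tool_rot: [0.019, -0.019, 0.707, -0.707]
force: [0.2, 0.3, 0.1]
grip_width: 0.0941
```

```bash
python3 - <<'E'
from h import *
go(.367,-.147,.15,-86.6)
E
```

```text
pos [ 0.3229 -0.2611  0.2049] psi -87.0 shift mm [ -50.1   55.  -111.5] turn -0.4 t 0.6 w 0.094 F [0.2 0.3 0.1]
```

My first rows were written in millimetres by mistake; the per-row cap kept the motion safe and on course. I use metres from here.

move_arm:
  moves:
    - [0,-0.02,0,-0.045,0]
    - [0,-0.04,0.02,-0.09,0]
    - [0,-0.05,0.05,-0.111,0]
    - [0,-0.05,0.055,-0.111,0]

```text
t: 1.0
position: [0.3648, -0.1455, 0.1467]
tool_rot: [0.02, -0.024, 0.708, -0.705]
force: [-0.1, 0.4, 0.2]
grip_width: 0.0938
```

```bash
python3 - <<'E'
from h import *
go(.367,-.147,.006,-86.6)
E
```

```text
pos [ 0.3648 -0.1455  0.1467] psi -86.4 shift mm [ -2.9 140.7   2.2] turn 0.2 t 1.0 w 0.094 F [-0.1  0.4  0.2]
```

move_arm:
  moves:
    - [0,-0.003,0.05,0.002,0]
    - [0,-0.003,0.1,0.002,0]
    - [0,-0.003,0.125,0.002,0]
    - [0,-0.003,0.133,0.002,0]
    - [0,-0.003,0.135,0.002,0]

```text
t: 1.5
position: [0.3691, -0.152, 0.0153]
tool_rot: [0.02, -0.02, 0.707, -0.707]
force: [1.0, -1.3, -0.2]
grip_width: 0.0941
```

```bash
python3 - <<'E'
from h import *
go(.367,-.147,.006,-86.6)
snap('top','t1')
E
```

```text
pos [ 0.3691 -0.152   0.0153] psi -86.8 shift mm [ 1.8  9.3 -5.1] turn -0.2 t 1.5 w 0.094 F [ 1.  -1.3 -0.2]
```

View pics/t1.png

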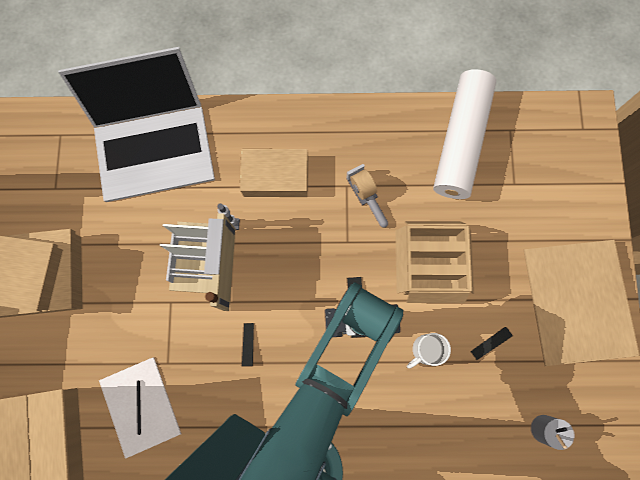

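move_arm:
  moves:
    - [0,0,0.007,-0.003,0]
    - [0.6,0,0.007,-0.003,0]
    - [0.7,0,0.007,-0.003,0]
    - [0.7,0,0.007,-0.003,0]
    - [0.7,0,0.007,-0.003,0]
  newtons: 15

```text
t: 2.05
position: [0.3696, -0.1484, 0.0089]
tool_rot: [-0.021, 0.02, -0.707, 0.707]
force: [-0.3, 0.8, -0.4]
grip_width: 0.0654
```

```bash
python3 - <<'E'
from h import *
go(.367,-.147,.006,-86.6)
E
```

```text
pos [ 0.3696 -0.1484  0.0089] psi -86.7 shift mm [ 2.5  2.9 -1.5] turn -0.1 t 2.0 w 0.065 F [-0.3  0.8 -0.4]
```

move_arm:
  moves:
    - [0.8,0,0,0,0]
    - [0.8,0,0,0,0]
    - [0.8,0,0,0,0]
    - [0.8,0,0,0,0]

```text
t: 2.45
position: [0.3692, -0.1481, 0.0085]
tool_rot: [0.02, -0.021, 0.707, -0.707]
force: [0.3, -0.3, 0.6]
grip_width: 0.0401
```

```bash
python3 - <<'E'
from h import *
go(.437,-.094,.0085,-97.4)
E
```

```text
pos [ 0.3692 -0.1481  0.0085] psi -86.7 shift mm [-70.8  -0.  -50.1] turn 10.7 t 2.5 w 0.040 F [ 0.3 -0.3  0.6]
```

move_arm:
  moves:
    - [0.8,0,-0.012,0,0]
    - [0.8,-0.025,-0.015,-0.018,4]
    - [0.8,-0.05,-0.015,-0.035,8]
    - [0.8,-0.071,-0.015,-0.05,10.7]
    - [0.8,-0.071,-0.008,-0.05,10.7]

```text
t: 2.95
position: [0.4403, -0.0932, 0.0182]
tool_rot: [0.043, -0.046, -0.706, 0.706]
force: [-0.4, -0.5, -1.8]
grip_width: 0.0396
```

move_arm:
  moves:
    - [0.8,0,0.006,0,0]
    - [0.8,0,0.008,0,0]
    - [0.8,0,0.008,0,0]
    - [0.3,0,0.008,0,0]
    - [0.3,0,0.008,0,0]

```text
t: 3.45
position: [0.437, -0.0948, 0.0086]
tool_rot: [0.046, -0.046, -0.705, 0.706]
force: [-0.8, -0.6, -0.4]
grip_width: 0.0522
```

```bash
python3 - <<'E'
from h import *
go(.437,-.094,.0085,-97.4)
E
```

```text
pos [ 0.437  -0.0948  0.0086] psi -97.4 shift mm [ 0.1  0.1 -0.8] turn -0.0 t 3.5 w 0.052 F [-0.8 -0.6 -0.4]
```

Now open wide, rise and go to the knob.

move_arm:
  moves:
    - [0,0,0,0,0]
    - [0,0,0,0,0]
    - [0,0,-0.05,0,0]
    - [0,0,-0.1,0,0]
    - [0,0,-0.15,0,0]

```text
t: 3.95
position: [0.4367, -0.0941, 0.1599]
tool_rot: [-0.046, 0.045, 0.706, -0.706]
force: [0.6, -0.8, -0.1]
grip_width: 0.0914
```

```bash
python3 - <<'E'
from h import *
snap('top','t2');snap('side','s2')
go(.423,.194,.25,-60)
E
```

```text
pos [ 0.4418 -0.0958  0.1671] psi -97.4 shift mm [  54.5  -84.8 -284.7] turn -37.4 t 4.0 w 0.094 F [0.7 0.1 0.3]
```

View pics/s2.png

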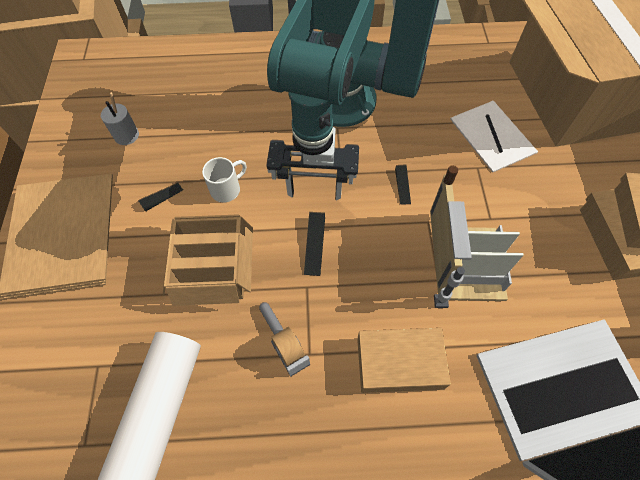

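move_arm:
  moves:
    - [0,0,-0.05,0,0]
    - [0,0.01,-0.085,-0.03,-8]
    - [0,0.02,-0.1,-0.075,-16]
    - [0,0.03,-0.1,-0.12,-24]
    - [0,0.038,-0.1,-0.165,-32]

```text
t: 4.55
position: [0.4206, 0.0757, 0.2589]
tool_rot: [-0.153, 0.152, -0.69, 0.691]
force: [0.7, 0.1, -0.5]
grip_width: 0.0939
```

```bash
python3 - <<'E'
from h import *
go(.423,.194,.255,-60)
E
```

```text
pos [0.4206 0.0757 0.2589] psi -65.1 shift mm [ -51.9    3.9 -106.3] turn -5.1 t 4.5 w 0.094 F [ 0.7  0.1 -0.5]
```

move_arm:
  moves:
    - [0,-0.02,0,-0.04,-3]
    - [0,-0.037,0,-0.075,-5]
    - [0,-0.05,0,-0.1,-5]
    - [0,-0.052,0.003,-0.106,-5]
    - [0,-0.052,0.003,-0.106,-5]

```text
t: 5.05
position: [0.4233, 0.1926, 0.2541]
tool_rot: [-0.18, 0.182, -0.683, 0.684]
force: [0.5, -0.5, -1.4]
grip_width: 0.0941
```

```bash
python3 - <<'E'
from h import *
t=snap('top','t3');s=snap('side','s3')
go(.423,.194,.19,-60)
cv2.imwrite('pics/c3.png',np.hstack([cv2.resize(t[220:350,140:290],(480,416)),cv2.resize(s[110:220,380:500],(300,416)[::1])])[:,:,::-1])
E
```

```text
pos [0.4238 0.1914 0.2549] psi -60.4 shift mm [-0.7 64.9 -2.7] turn -0.4 t 5.2 w 0.094 F [ 0.3 -0.6 -0.2]
```

View pics/c3.png

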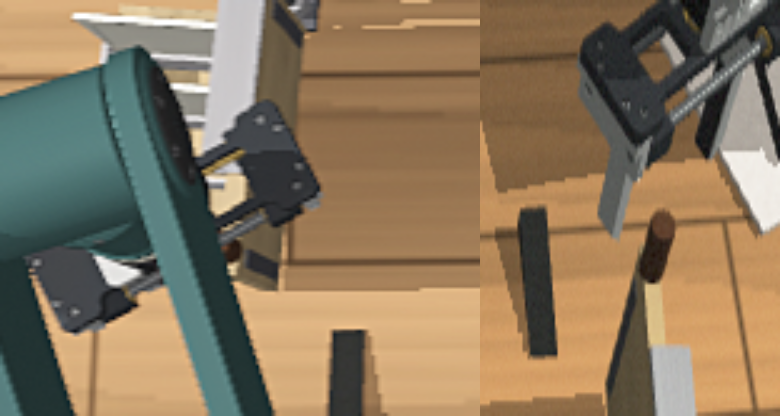

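move_arm:
  moves:
    - [0,0,0.04,-0.002,0]
    - [0,0,0.062,-0.002,0]
    - [0,0,0.064,-0.002,0]
    - [0.9,0,0.064,-0.002,0]
    - [0.9,0,0.064,-0.002,0]
  newtons: 20

```text
t: 5.65
position: [0.424, 0.1937, 0.1933]
tool_rot: [-0.181, 0.179, -0.684, 0.684]
force: [0.2, 0.2, -0.6]
grip_width: 0.0814
```

move_arm:
  moves:
    - [0.95,0,0,0,0]
    - [0.95,0,0,0,0]
    - [0.95,0,0,0,0]
    - [0.95,0,0,0,0]
    - [0.95,0,0,0,0]

```text
t: 6.15
position: [0.4229, 0.1941, 0.1915]
tool_rot: [-0.181, 0.181, -0.684, 0.684]
force: [-0.4, 0.7, -0.6]
grip_width: 0.0413
```

```bash
python3 - <<'E'
from h import *
go(.423,.194,.19,-60)
E
```

```text
pos [0.4229 0.1941 0.1915] psi -60.4 shift mm [0.  1.5 0.2] turn -0.4 t 6.2 w 0.041 F [-0.4  0.7 -0.6]
```

Close further; then compute the arc.

move_arm:
  moves:
    - [0.95,0,0,0,0]
    - [0.95,0,0,0,0]
    - [0.95,0,0,0,0]
    - [0.95,0,0,0,0]
    - [0.95,0,0,0,0]

```text
t: 6.65
position: [0.4226, 0.194, 0.1913]
tool_rot: [-0.18, 0.181, -0.684, 0.684]
force: [-1.6, -0.8, -0.5]
grip_width: 0.0219
```

```bash
python3 - <<'E'
from h import *
s=env.read_state();go(.423,.194,.19,-60)
H=np.array([.647,.188]);k=s['position'][:2];r=k-H;print(np.linalg.norm(r))
q=s['tool_rot'];M=R.from_quat([q[1],q[2],q[3],q[0]]).as_matrix()
for a in np.arange(.1,1.55,.1):
    c,n=np.cos(a),np.sin(a);p=H+np.array([[c,-n],[n,c]])@r*(.222/np.linalg.norm(r))
    d=M.T@np.r_[p-k,0];print(round(a,2),p.round(3),(d*1000).round(0))
E
```

```text
pos [0.4226 0.194  0.1913] psi -60.4 shift mm [-0.4  1.3  0.2] turn -0.4 t 6.7 w 0.022 F [-1.6 -0.8 -0.5]
0.2244944449408708
0.1 [0.426 0.172] [ 8.  0. 21.]
0.2 [0.428 0.15 ] [17.  0. 41.]
0.3 [0.433 0.128] [23.  0. 63.]
0.4 [0.44  0.107] [28.  0. 84.]
0.5 [0.449 0.087] [ 30.   0. 106.]
0.6 [0.46  0.068] [ 30.   0. 129.]
0.7 [0.473 0.05 ] [ 27.  -0. 151.]
0.8 [0.488 0.033] [ 23.  -0. 172.]
0.9 [0.504 0.018] [ 16.  -0. 194.]
1.0 [0.522 0.004] [  7.  -0. 214.]
1.1 [ 0.541 -0.007] [ -4.  -0. 233.]
1.2 [ 0.561 -0.017] [-16.  -0. 252.]
1.3 [ 0.582 -0.024] [-31.  -0. 268.]
1.4 [ 0.603 -0.03 ] [-47.  -0. 284.]
1.5 [ 0.625 -0.033] [-64.  -0. 298.]
```

move_arm:
  moves:
    - [0.95,0.007,0,0.021,0]
    - [0.95,0.015,0,0.041,0]
    - [0.95,0.022,0,0.063,0]
    - [0.95,0.027,0,0.084,0]
    - [0.95,0.03,0,0.106,0]

```text
t: 7.15
position: [0.448, 0.0868, 0.1913]
tool_rot: [0.18, -0.182, 0.684, -0.683]
force: [-2.2, 1.7, 1.3]
grip_width: 0.0216
```

```bash
cat > arc.py <<'E'
from h import *
s=env.read_state();go(.423,.194,.19,-60)
H=np.array([.647,.188]);k=s['position'][:2];r=k-H;print(np.linalg.norm(r),np.arctan2(r[1],r[0])%(2*np.pi)-np.pi)
q=s['tool_rot'];M=R.from_quat([q[1],q[2],q[3],q[0]]).as_matrix()
for a in np.arange(.1,.55,.1):
    c,n=np.cos(a),np.sin(a);p=H+np.array([[c,-n],[n,c]])@r
    d=M.T@np.r_[p-k,0];print(round(a,2),p.round(3),(d*1000).round(0))
E
python3 arc.py
```

```text
pos [0.448  0.0868 0.1913] psi -60.3 shift mm [ -31.4    1.4 -105.5] turn -0.3 t 7.2 w 0.022 F [-2.2  1.7  1.3]
0.223268552235311 0.47024449185260275
0.1 [0.459 0.067] [-0. -0. 22.]
0.2 [0.472 0.049] [-2. -0. 45.]
0.3 [0.487 0.033] [-7. -0. 66.]
0.4 [0.503 0.017] [-13.  -0.  88.]
0.5 [0.521 0.004] [-22.  -0. 108.]
```

move_arm:
  moves:
    - [0.95,0,0,0.022,0]
    - [0.95,-0.002,0,0.045,0]
    - [0.95,-0.007,0,0.066,0]
    - [0.95,-0.013,0,0.088,0]
    - [0.95,-0.022,0,0.108,0]

```text
t: 7.65
position: [0.5217, 0.0036, 0.1915]
tool_rot: [0.181, -0.181, 0.684, -0.683]
force: [-2.9, 1.4, 2.2]
grip_width: 0.0218
```

```bash
python3 arc.py
```

```text
pos [0.5217 0.0036 0.1915] psi -60.4 shift mm [  -8.4    1.7 -214.4] turn -0.4 t 7.7 w 0.022 F [-2.9  1.4  2.2]
0.22296498435379986 0.9742095108526962
0.1 [ 0.541 -0.008] [-11.  -0.  19.]
0.2 [ 0.561 -0.018] [-24.  -0.  38.]
0.3 [ 0.582 -0.025] [-38.  -0.  55.]
0.4 [ 0.603 -0.031] [-54.  -0.  70.]
0.5 [ 0.625 -0.034] [-72.  -0.  84.]
```

move_arm:
  moves:
    - [0.95,-0.011,0,0.019,0]
    - [0.95,-0.024,0,0.038,0]
    - [0.95,-0.038,0,0.055,0]
    - [0.95,-0.054,0,0.07,0]
    - [0.95,-0.06,0,0.075,0]

```text
t: 8.15
position: [0.6112, -0.0318, 0.1917]
tool_rot: [0.18, -0.181, 0.684, -0.683]
force: [-13.9, 1.5, 7.2]
grip_width: 0.0216
```

```bash
python3 arc.py
```

```text
pos [ 0.6112 -0.0318  0.1917] psi -60.4 shift mm [  52.1    2.2 -289.3] turn -0.4 t 8.2 w 0.022 F [-13.9   1.5   7.2]
0.22272440098137825 1.409554640906781
0.1 [ 0.633 -0.034] [-18.  -0.  13.]
0.2 [ 0.656 -0.035] [-37.  -0.  24.]
0.3 [ 0.678 -0.033] [-58.  -0.  34.]
0.4 [ 0.7   -0.028] [-79.  -0.  41.]
0.5 [ 0.721 -0.022] [-100.   -0.   46.]
```

move_arm:
  moves:
    - [0.95,-0.002,0,0.001,0]
    - [0.95,-0.002,0,0.001,0]
    - [0.5,0,0,0,0]
    - [0.5,0,0,0,0]
    - [0.5,0,-0.02,0,0]

```text
t: 8.65
position: [0.6094, -0.0313, 0.208]
tool_rot: [0.179, -0.183, 0.684, -0.683]
force: [-0.6, -0.9, -0.3]
grip_width: 0.0423
```

move_arm:
  moves:
    - [0.4,0,-0.04,0,0]
    - [0.3,0.03,-0.06,0,8]
    - [0,0.06,-0.06,0,16]
    - [0,0.1,-0.05,0,24]
    - [0,0.13,-0.03,0,32]

```text
t: 9.15
position: [0.4977, -0.0968, 0.2435]
tool_rot: [0.015, -0.019, -0.706, 0.708]
force: [-0.1, -0.3, 0.0]
grip_width: 0.0818
```

```bash
python3 - <<'E'
from h import *
t=snap('top','t4');
go(.437,-.095,.06,-97.4)
E
```

```text
pos [ 0.4913 -0.0975  0.2369] psi -93.1 shift mm [ 52.8 177.4   0.2] turn 4.3 t 9.2 w 0.086 F [-2.2  0.5 -3.8]
```

View pics/t4.png

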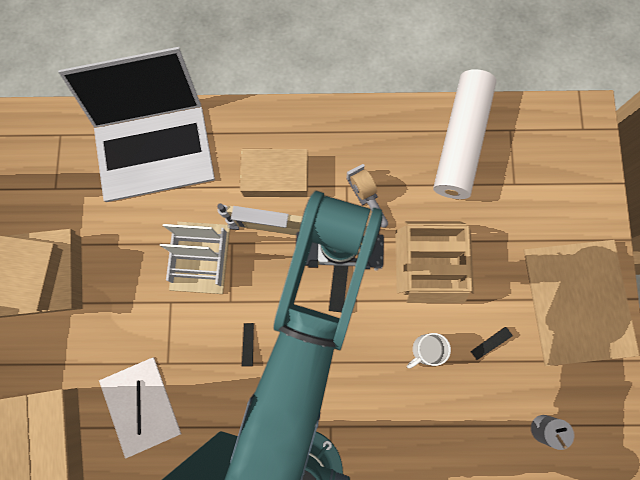

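move_arm:
  moves:
    - [0,0.02,0.05,0,4]
    - [0,0.045,0.1,0,4]
    - [0,0.053,0.15,0,4]
    - [0,0.053,0.19,0,4]
    - [0,0.053,0.21,0,4]

```text
t: 9.7
position: [0.4409, -0.0922, 0.0263]
tool_rot: [-0.042, 0.037, 0.707, -0.705]
force: [-0.4, -0.2, 0.1]
grip_width: 0.0943
```

```bash
python3 - <<'E'
from h import *
go(.437,-.095,.008,-97.4)
E
```

```text
pos [ 0.4409 -0.0922  0.0263] psi -96.4 shift mm [ 3.4 18.4  3.2] turn 1.0 t 9.7 w 0.094 F [-0.4 -0.2  0.1]
```

move_arm:
  moves:
    - [0.5,0.003,0.013,0.002,1]
    - [0.7,0.003,0.016,0.002,1]
    - [0.8,0.003,0.016,0.002,1]
    - [0.8,0.003,0.016,0.002,1]
    - [0.8,0.003,0.016,0.002,1]
  newtons: 15

```text
t: 10.2
position: [0.4433, -0.0957, 0.0172]
tool_rot: [0.044, -0.047, -0.705, 0.706]
force: [1.1, -0.5, 0.6]
grip_width: 0.0576
```

move_arm:
  moves:
    - [0.8,0,0,0,0]
    - [0.8,0,0,0,0]
    - [0.8,0,0,0,0]
    - [0.8,0,0,0,0]

```text
t: 10.6
position: [0.4422, -0.0953, 0.0161]
tool_rot: [0.045, -0.046, -0.706, 0.706]
force: [1.1, 0.0, 3.7]
grip_width: 0.0401
```

```bash
python3 - <<'E'
from h import *
t=snap('top','t5');s=snap('side','s5')
go(.5354,.0086,.008,-99.2)
go(.5054,.0136,.008,-99.2)
E
```

```text
pos [ 0.4422 -0.0953  0.0161] psi -97.4 shift mm [ -79.1    8.1 -115. ] turn 1.8 t 10.7 w 0.040 F [-0.8  0.8  3.7]
pos [ 0.4422 -0.0953  0.0161] psi -97.4 shift mm [ -48.7    8.1 -116.1] turn 1.8 t 10.7 w 0.040 F [-0.8  0.8  3.7]
```

View pics/s5.png

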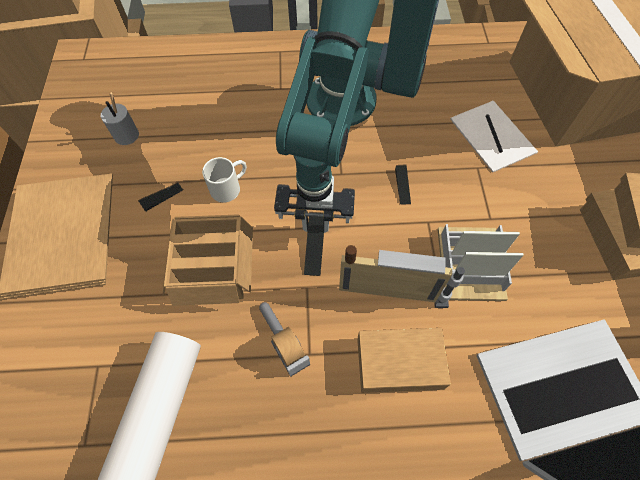

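move_arm:
  moves:
    - [0.45,0,0,0,0]
    - [0.45,0,0.006,0,0]
    - [0.8,0,0.009,0,0]
    - [0.8,0,0.009,0,0]
    - [0.8,0,0.009,0,0]

```text
t: 11.2
position: [0.4411, -0.095, 0.0057]
tool_rot: [-0.046, 0.045, 0.706, -0.706]
force: [-0.5, 0.0, -1.0]
grip_width: 0.0401
```

move_arm:
  moves:
    - [0.8,0,0,0,0]
    - [0.8,0,0,0,0]
    - [0.8,0,0,0,0]

```text
t: 11.5
position: [0.4417, -0.0952, 0.0064]
tool_rot: [0.046, -0.046, -0.706, 0.706]
force: [0.5, 1.0, -2.6]
grip_width: 0.04
```

```bash
python3 - <<'E'
from h import *
# wedge centre 39mm ahead of grip; standoff 40 mm
go(.5395-.0395,.0080+.0064,.008,-99.2)
E
```

```text
pos [ 0.4417 -0.0952  0.0064] psi -97.4 shift mm [ -43.7   -1.6 -116.1] turn 1.8 t 11.5 w 0.040 F [ 0.5  1.  -2.6]
```

move_arm:
  moves:
    - [0.8,0,-0.006,-0.02,1]
    - [0.8,-0.005,-0.006,-0.06,1.8]
    - [0.8,-0.014,-0.006,-0.1,1.8]
    - [0.8,-0.014,-0.005,-0.116,1.8]
    - [0.8,-0.014,0.001,-0.116,1.8]

```text
t: 12.0
position: [0.4716, 0.0199, 0.0061]
tool_rot: [-0.055, 0.056, 0.705, -0.705]
force: [0.2, 0.2, -1.0]
grip_width: 0.0402
```

```bash
python3 - <<'E'
from h import *
go(.5395,.0080,.008,-99.2)
s=snap('side','s6')
cv2.imwrite('pics/c6.png',cv2.resize(s[150:320,260:540],None,fx=2.8,fy=2.8)[:,:,::-1])
E
```

```text
pos [0.4716 0.0199 0.0061] psi -99.0 shift mm [-68.9  -1.7   1.2] turn 0.2 t 12.0 w 0.040 F [ 0.2  0.2 -1. ]
```

View pics/c6.png

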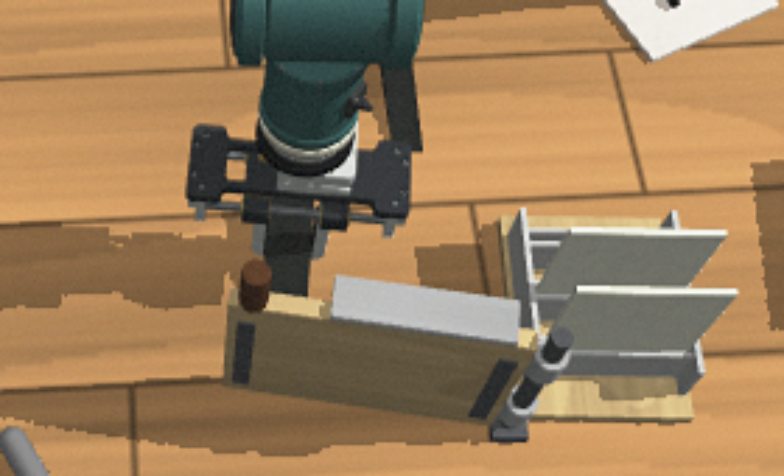

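move_arm:
  moves:
    - [0.8,-0.02,0,0.001,0]
    - [0.8,-0.04,0,0.001,0]
    - [0.8,-0.055,0,0.001,0]
    - [0.8,-0.06,0,0.001,0]
    - [0.8,-0.063,0,0.001,0]

```text
t: 12.55
position: [0.5308, 0.0058, 0.0049]
tool_rot: [0.059, -0.056, -0.704, 0.705]
force: [-4.5, -2.0, 2.3]
grip_width: 0.04
```

```bash
python3 - <<'E'
from h import *
go(.5395,.0080,.008,-99.2)
E
```

```text
pos [0.5308 0.0058 0.0049] psi -99.3 shift mm [-8.2 -3.2 -3.6] turn -0.1 t 12.6 w 0.040 F [-4.5 -2.   2.3]
```

move_arm:
  moves:
    - [0.8,-0.002,0,-0.001,0]
    - [0.8,-0.004,0,-0.001,0]
    - [0.8,-0.005,0,-0.001,0]

```text
t: 12.85
position: [0.5372, 0.0066, 0.0049]
tool_rot: [0.057, -0.057, -0.705, 0.705]
force: [-0.4, -1.1, -3.4]
grip_width: 0.0396
```

move_arm:
  moves:
    - [0.8,-0.001,0,0,0]
    - [0.8,-0.002,0,0,0]
    - [0.8,-0.002,0,0,0]

```text
t: 13.15
position: [0.5389, 0.007, 0.0049]
tool_rot: [0.057, -0.056, -0.705, 0.705]
force: [-2.7, -1.9, -3.7]
grip_width: 0.04
```

move_arm:
  moves:
    - [0.8,-0.001,0,0,0]
    - [0.8,-0.002,0,0,0]
    - [0.8,-0.002,0,0,0]

```text
t: 13.45
position: [0.5393, 0.007, 0.0049]
tool_rot: [-0.058, 0.055, 0.705, -0.705]
force: [-6.9, -0.7, 0.5]
grip_width: 0.04
```

move_arm:
  moves:
    - [0.8,-0.001,0,0,0]
    - [0.8,-0.002,0,0,0]
    - [0.8,-0.002,0,0,0]

```text
t: 13.75
position: [0.5395, 0.007, 0.0048]
tool_rot: [-0.06, 0.053, 0.705, -0.705]
force: [-12.2, -1.2, 2.5]
grip_width: 0.0398
```

```bash
python3 - <<'E'
from h import *
go(.5395,.0080,.008,-99.2)
s=snap('side','s7')
cv2.imwrite('pics/c7.png',cv2.resize(s[150:320,260:540],None,fx=2.8,fy=2.8)[:,:,::-1])
E
```

```text
pos [0.5395 0.007  0.0048] psi -99.2 shift mm [ 0.2 -3.2 -1. ] turn 0.0 t 13.8 w 0.040 F [-12.2  -1.2   2.5]
```

View pics/c7.png

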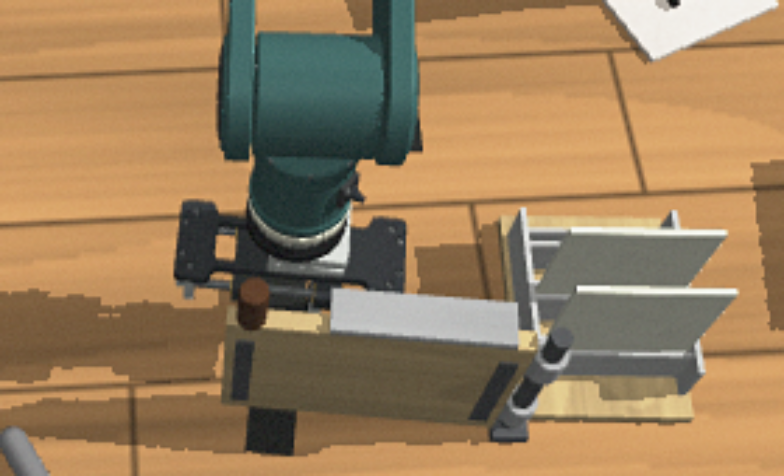

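move_arm:
  moves:
    - [0.8,-0.001,0,0,0]
    - [0.8,-0.0015,0,0,0]
    - [0.8,-0.0015,0,0,0]

```text
t: 14.1
position: [0.5397, 0.007, 0.0048]
tool_rot: [-0.061, 0.052, 0.705, -0.705]
force: [-14.2, -0.3, 6.1]
grip_width: 0.0399
```

move_arm:
  moves:
    - [0.5,0,0,0,0]
    - [0.5,0,0,0,0]
    - [0.3,0,0,0,0]
    - [0.3,0,0,0,0]
    - [0.3,0,-0.02,0,0]

```text
t: 14.6
position: [0.5432, 0.0063, 0.023]
tool_rot: [-0.059, 0.055, 0.705, -0.705]
force: [0.6, 0.7, -0.6]
grip_width: 0.0652
```

```bash
python3 - <<'E'
from h import *
# thick end: wedge centre 39 ahead -> thick end 41mm behind grip
go(.5395-.987*.062,.0070+.16*.062,.06,-99.2)
E
```

```text
pos [0.5432 0.0063 0.023 ] psi -99.2 shift mm [ 65.9 -36.6  -0.1] turn 0.0 t 14.6 w 0.065 F [ 0.6  0.7 -0.6]
```

move_arm:
  moves:
    - [0.5,0,-0.03,0,0]
    - [0.8,0.03,-0.04,0,0]
    - [1,0.068,-0.04,0,0]
    - [1,0.07,-0.03,0,0]
    - [1,0.07,-0.01,0,0]

```text
t: 15.1
position: [0.4777, 0.0172, 0.0371]
tool_rot: [-0.054, 0.059, 0.705, -0.705]
force: [0.2, -0.2, 1.1]
grip_width: 0.0292
```

move_arm:
  moves:
    - [1,0,0,0,0]
    - [1,0,0,0,0]
    - [1,0,0.012,0,0]
    - [1,0,0.022,0,0]
    - [1,0,0.024,0,0]

```text
t: 15.6
position: [0.4749, 0.0172, 0.0097]
tool_rot: [0.058, -0.056, -0.705, 0.705]
force: [0.2, 0.6, 0.2]
grip_width: 0.0
```

```bash
python3 - <<'E'
from h import *
go(.5395-.987*.049,.0070+.16*.049,.008,-99.2)
t=snap('top','t8');s=snap('side','s8')
cv2.imwrite('pics/c8.png',cv2.resize(s[150:320,260:540],None,fx=2.8,fy=2.8)[:,:,::-1])
E
```

```text
pos [0.4749 0.0172 0.0097] psi -99.2 shift mm [-16.4   1.7  -0.2] turn 0.0 t 15.6 w 0.000 F [0.2 0.6 0.2]
```

View pics/c8.png

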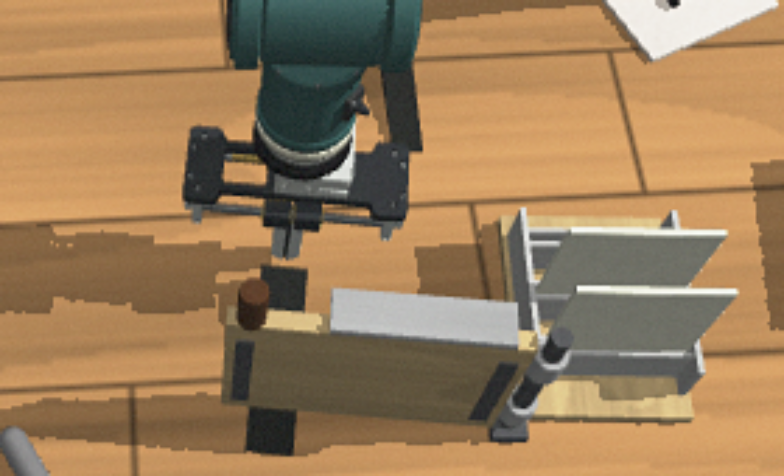

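Fingers shut right behind the thick end (crop 285,250); the gate has stayed open. Push.

move_arm:
  moves:
    - [1,-0.005,0,0,0]
    - [1,-0.01,0.001,0,0]
    - [1,-0.014,0.001,0,0]
    - [1,-0.016,0.001,0,0]

```text
t: 16.1
position: [0.4912, 0.0147, 0.0106]
tool_rot: [-0.058, 0.056, 0.705, -0.705]
force: [-5.7, -0.0, 4.4]
grip_width: 0.0003
```

move_arm:
  moves:
    - [1,-0.001,0,0,0]
    - [1,-0.002,0,0,0]
    - [1,-0.002,0,0,0]

```text
t: 16.4
position: [0.4912, 0.0147, 0.0105]
tool_rot: [-0.059, 0.054, 0.705, -0.705]
force: [-7.1, 1.4, 6.9]
grip_width: 0.0007
```

move_arm:
  moves:
    - [1,-0.001,0,0,0]
    - [1,-0.002,0,0,0]
    - [1,-0.002,0,0,0]

```text
t: 16.7
position: [0.4912, 0.0147, 0.0105]
tool_rot: [-0.06, 0.053, 0.705, -0.705]
force: [-13.1, 2.1, 10.2]
grip_width: 0.0004
```

move_arm:
  moves:
    - [1,-0.001,-0.001,0,0]
    - [1,-0.0015,-0.002,0,0]
    - [1,-0.0015,-0.002,0,0]

```text
t: 17.0
position: [0.4911, 0.0147, 0.0105]
tool_rot: [-0.062, 0.052, 0.705, -0.705]
force: [-11.9, 1.5, 4.8]
grip_width: 0.0005
```

move_arm:
  moves:
    - [1,-0.001,-0.001,0,0]
    - [1,-0.002,-0.001,0,0]
    - [1,-0.002,-0.001,0,0]

```text
t: 17.3
position: [0.4912, 0.0147, 0.0106]
tool_rot: [-0.063, 0.05, 0.705, -0.705]
force: [-14.5, 2.1, 4.6]
grip_width: 0.0007
```

move_arm:
  moves:
    - [1,-0.001,0,0,0]
    - [1,-0.001,0,0,0]
    - [1,-0.001,0,0,0]

```text
t: 17.6
position: [0.4913, 0.0147, 0.0106]
tool_rot: [-0.064, 0.049, 0.705, -0.705]
force: [-16.9, 2.2, 5.7]
grip_width: 0.0006
```

move_arm:
  moves:
    - [1,0.015,0,0,0]
    - [1,0.04,0,0,0]
    - [1,0.05,-0.04,0,0]
    - [1,0.06,-0.09,0,0]
    - [0.8,0.06,-0.14,0,0]

```text
t: 18.1
position: [0.4395, 0.0231, 0.1534]
tool_rot: [0.057, -0.056, -0.705, 0.705]
force: [1.5, -0.2, -0.4]
grip_width: 0.0053
```

```bash
python3 - <<'E'
from h import *
t=snap('top','t9');s=snap('side','s9')
cv2.imwrite('pics/c9.png',np.hstack([cv2.resize(t[180:320,140:380],(480,280)),cv2.resize(s[180:320,260:420],(320,280))])[:,:,::-1])
cv2.imwrite('pics/c9r.png',cv2.resize(t[190:310,150:250],None,fx=5,fy=5,interpolation=2)[:,:,::-1])
go(.6,.26,.28,-5)
E
```

```text
pos [0.4459 0.0225 0.1611] psi -99.2 shift mm [-116.3 -116.5 -259.2] turn -94.2 t 18.2 w 0.013 F [ 0.4 -0.2  0.2]
```

View pics/c9.png

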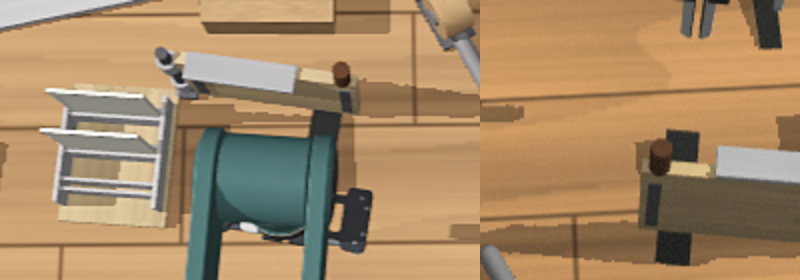

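View pics/c9r.png

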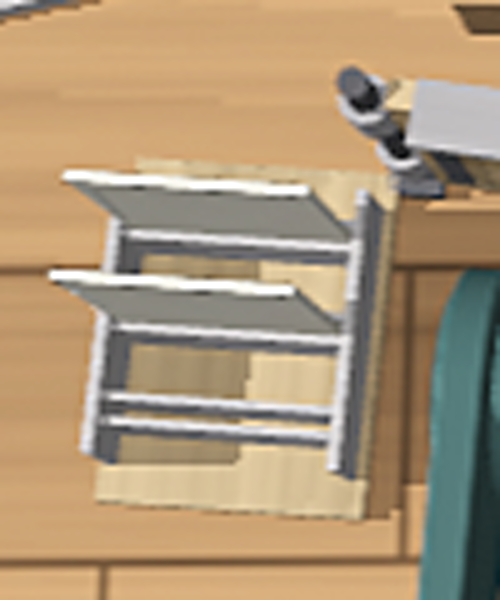

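```bash
python3 - <<'E'
from h import *
for n,l in(('p3',[(65,175),(308,190)]),('p2',[(50,275),(297,293)])):
    a=[ray('top',150+u/5,190+v/5,.162)[:2] for u,v in l];d=a[0]-a[1]
    print(n,np.round(a,4),np.mean(a,0).round(4),np.linalg.norm(d),np.arctan2(-d[0],d[1]))
s=cv2.imread('pics/s9.png');cv2.imwrite('pics/c9s.png',cv2.resize(s[210:315,430:540],None,fx=5,fy=5,interpolation=2))
E
```

```text
p3 [[0.6029 0.3317]
 [0.5942 0.2119]] [0.5986 0.2718] 0.12012729383088096 -0.07220423826693576
p2 [[0.5529 0.3364]
 [0.5429 0.2155]] [0.5479 0.2759] 0.12136544515241732 -0.0824618271177505
```

View pics/c9s.png

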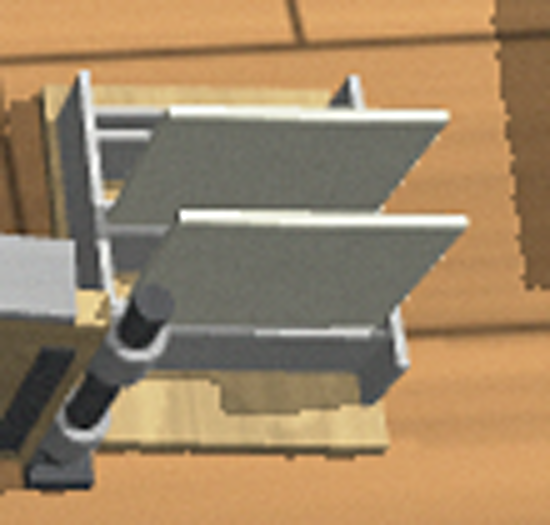

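move_arm:
  moves:
    - [0.6,-0.015,-0.03,-0.04,-8.5]
    - [0.55,-0.03,-0.06,-0.07,-17]
    - [0.5,-0.045,-0.09,-0.1,-25.5]
    - [0.5,-0.06,-0.115,-0.13,-34]
    - [0.5,-0.07,-0.115,-0.17,-42.5]

```text
t: 18.7
position: [0.5403, 0.1804, 0.2718]
tool_rot: [-0.207, 0.201, -0.676, 0.678]
force: [1.7, -0.5, 0.6]
grip_width: 0.047
```

```bash
python3 - <<'E'
from h import *
for n,l in(('p3',[(182,217),(468,222)]),('p2',[(170,113),(448,117)])):
    a=[ray('side',430+u/5,210+v/5,.162)[:2] for u,v in l];d=a[1]-a[0]
    print(n,np.round(a,4),np.mean(a,0).round(4),np.linalg.norm(d),np.arctan2(-d[0],d[1]))
go(.6,.272,.28,-4.6)
E
```

```text
p3 [[0.6007 0.2178]
 [0.6096 0.3365]] [0.6052 0.2771] 0.11904055855460323 -0.07494225748254679
p2 [[0.5516 0.2223]
 [0.5601 0.3404]] [0.5559 0.2813] 0.11846984591167574 -0.07196403652579096
pos [0.5403 0.1804 0.2718] psi -56.4 shift mm [-100.5   -7.6  -43.3] turn -51.8 t 18.7 w 0.047 F [ 1.7 -0.5  0.6]
```

move_arm:
  moves:
    - [0.5,-0.025,-0.008,-0.01,-8.5]
    - [0.5,-0.05,-0.008,-0.02,-17]
    - [0.5,-0.075,-0.008,-0.03,-25.5]
    - [0.5,-0.1,-0.008,-0.043,-34]
    - [0.5,-0.1,-0.008,-0.043,-42.5]

```text
t: 19.2
position: [0.5983, 0.2732, 0.2724]
tool_rot: [0.436, -0.438, 0.556, -0.555]
force: [0.0, -0.1, -1.3]
grip_width: 0.0471
```

move_arm:
  moves:
    - [0.5,0,0,0,-8.5]
    - [0.5,0,0,0,-9.5]
    - [0.5,0,0,0,-9.5]

```text
t: 19.5
position: [0.5973, 0.2704, 0.2748]
tool_rot: [0.478, -0.479, 0.521, -0.521]
force: [-0.5, -0.5, -0.5]
grip_width: 0.0471
```

```bash
python3 - <<'E'
from h import *
go(.602,.2745,.19,-4.3)
E
```

```text
pos [0.5973 0.2704 0.2748] psi -4.8 shift mm [-4.5 84.8  4.3] turn -0.5 t 19.5 w 0.047 F [-0.5 -0.5 -0.5]
```

move_arm:
  moves:
    - [0.5,-0.004,0.04,0.004,-0.5]
    - [0.5,-0.004,0.075,0.004,-0.5]
    - [0.5,-0.004,0.085,0.004,-0.5]
    - [0.5,-0.004,0.085,0.004,-0.5]

```text
t: 19.9
position: [0.6004, 0.2734, 0.1881]
tool_rot: [0.479, -0.483, 0.519, -0.518]
force: [0.0, -0.1, -0.2]
grip_width: 0.0466
```

```bash
python3 - <<'E'
from h import *
go(.602,.2745,.122,-4.3)
t=snap('top','t10');s=snap('side','s10')
cv2.imwrite('pics/c10.png',np.hstack([cv2.resize(t[190:310,120:260],(420,360)),cv2.resize(s[180:300,420:540],(360,360))])[:,:,::-1])
E
```

```text
pos [0.6004 0.2734 0.1881] psi -4.3 shift mm [-1.3 66.1  1.8] turn 0.0 t 19.9 w 0.047 F [ 0.  -0.1 -0.2]
```

View pics/c10.png

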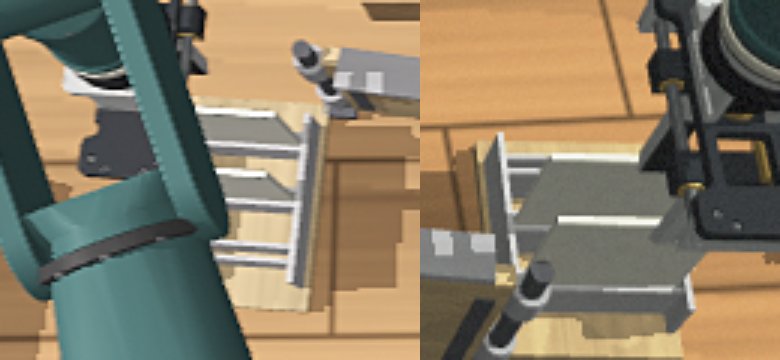

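move_arm:
  moves:
    - [0.5,-0.001,0.015,0.001,0]
    - [0.5,-0.001,0.03,0.001,0]
    - [0.5,-0.001,0.045,0.001,0]
    - [0.5,-0.001,0.06,0.001,0]
    - [0.5,-0.001,0.065,0.001,0]

```text
t: 20.5
position: [0.601, 0.2744, 0.1218]
tool_rot: [0.48, -0.483, 0.519, -0.517]
force: [-0.2, 0.5, 0.1]
grip_width: 0.0471
```

move_arm:
  moves:
    - [1,0,0,0,0]
    - [1,0,0,0,0]
    - [1,0,0,0,0]
    - [1,0,0,0,0]
    - [1,0,0,0,0]
  newtons: 15

```text
t: 21.0
position: [0.6029, 0.2751, 0.1263]
tool_rot: [-0.482, 0.481, -0.518, 0.518]
force: [-0.1, 0.7, -0.0]
grip_width: 0.0107
```

move_arm:
  moves:
    - [1,0,0,0,0]
    - [1,0,0,0,0]
    - [1,0,0,0,0]
    - [1,0,0,0,0]
  newtons: 20

```text
t: 21.4
position: [0.6026, 0.275, 0.126]
tool_rot: [-0.482, 0.481, -0.518, 0.518]
force: [-0.8, 0.2, 2.8]
grip_width: 0.0061
```

```bash
python3 - <<'E'
from h import *
go(.602,.2745,.122,-4.3)
E
```

```text
pos [0.6026 0.275  0.126 ] psi -4.2 shift mm [ 0.6  4.  -0.6] turn 0.1 t 21.4 w 0.006 F [-0.8  0.2  2.8]
```

View pics/s10.png

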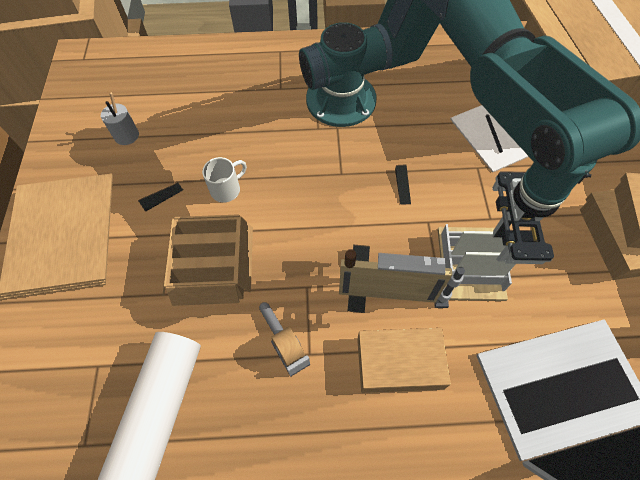

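Wedge sits under the gate (thick end ~(362,252), thin ~(357,305)). Lift.

move_arm:
  moves:
    - [1,0,-0.02,0,0]
    - [1,0,-0.05,0,0]
    - [1,0,-0.085,0,0]
    - [1,0,-0.12,0,0]
    - [1,0,-0.15,0,0]
  newtons: 25

```text
t: 21.9
position: [0.6025, 0.2749, 0.2768]
tool_rot: [-0.482, 0.481, -0.518, 0.518]
force: [0.4, 0.2, -0.6]
grip_width: 0.0064
```

```bash
python3 - <<'E'
from h import *
for c in(-.06,0,.06): 
  go(.529+c,-.350-.015*c,.275,-1)
E
```

```text
pos [0.6025 0.2749 0.2768] psi -4.2 shift mm [632.1   1.8 -87.6] turn -3.2 t 21.9 w 0.006 F [ 0.4  0.2 -0.6]
pos [0.6025 0.2749 0.2768] psi -4.2 shift mm [628.6   1.8 -27.7] turn -3.2 t 21.9 w 0.006 F [ 0.4  0.2 -0.6]
pos [0.6025 0.2749 0.2768] psi -4.2 shift mm [625.1   1.9  32.2] turn -3.2 t 21.9 w 0.006 F [ 0.4  0.2 -0.6]
```

move_arm:
  moves:
    - [1,0,0,-0.035,0]
    - [1,0.01,0,-0.07,0]
    - [1,0.035,0,-0.1,-0.5]
    - [1,0.07,0,-0.11,-1]
    - [1,0.11,0,-0.115,-1]

```text
t: 22.4
position: [0.4782, 0.1735, 0.2752]
tool_rot: [-0.487, 0.487, -0.513, 0.513]
force: [0.4, 0.3, -0.7]
grip_width: 0.0056
```

move_arm:
  moves:
    - [1,0.04,0,0,0]
    - [1,0.08,0,0,0]
    - [1,0.12,0,0,0]
    - [1,0.16,0,0,-1]
    - [1,0.2,0,0,-1]

```text
t: 22.9
position: [0.4682, -0.0276, 0.275]
tool_rot: [0.49, -0.491, 0.509, -0.509]
force: [0.5, 0.7, -0.4]
grip_width: 0.0056
```

move_arm:
  moves:
    - [1,0.04,0,0,0]
    - [1,0.08,0,0,0]
    - [1,0.12,0,0,0]
    - [1,0.16,0,0,-1]
    - [1,0.19,0,0,-1]

```text
t: 23.4
position: [0.4608, -0.2182, 0.2747]
tool_rot: [0.494, -0.495, 0.506, -0.505]
force: [0.5, -0.5, -1.1]
grip_width: 0.006
```

```bash
python3 - <<'E'
from h import *
go(.589,-.351,.275,-1)
E
```

```text
pos [ 0.4608 -0.2182  0.2747] psi -1.3 shift mm [129.9  -0.3 131.1] turn -0.3 t 23.4 w 0.006 F [ 0.5 -0.5 -1.1]
```

move_arm:
  moves:
    - [1,0.03,0,0.03,0]
    - [1,0.06,0,0.06,0]
    - [1,0.09,0,0.09,0]
    - [1,0.12,0,0.12,0]
    - [1,0.13,0,0.131,0]

```text
t: 23.9
position: [0.591, -0.3514, 0.2715]
tool_rot: [0.494, -0.495, 0.507, -0.504]
force: [0.6, 0.4, -1.0]
grip_width: 0.0062
```

move_arm:
  moves:
    - [1,0,0.015,0,0]
    - [1,0,0.03,0,0]
    - [1,0,0.03,0,0]

```text
t: 24.2
position: [0.5888, -0.3482, 0.2412]
tool_rot: [0.494, -0.495, 0.508, -0.503]
force: [-0.8, -0.2, -1.1]
grip_width: 0.0057
```

```bash
python3 - <<'E'
from h import *
go(.589,-.351,.126,-1)
t=snap('top','t11');s=snap('side','s11')
cv2.imwrite('pics/c11.png',np.hstack([cv2.resize(t[180:320,370:510],(400,400)),cv2.resize(s[170:310,130:270],(400,400))])[:,:,::-1])
E
```

```text
pos [ 0.5888 -0.3482  0.2412] psi -1.2 shift mm [  3.2 115.2   0.9] turn -0.2 t 24.2 w 0.006 F [-0.8 -0.2 -1.1]
```

View pics/c11.png

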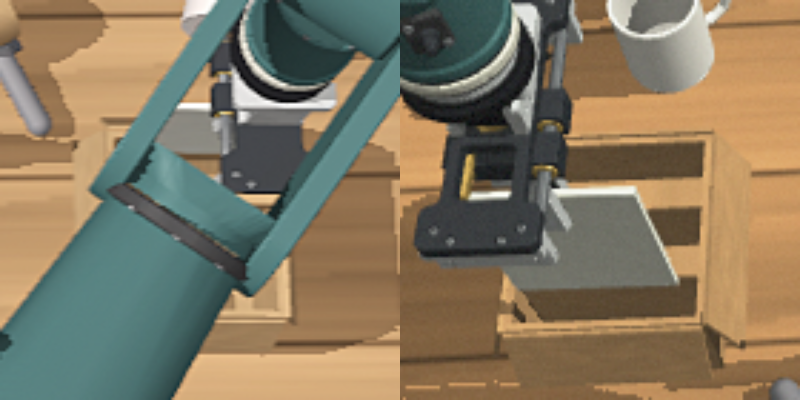

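move_arm:
  moves:
    - [1,0.003,0.02,0,0]
    - [1,0.003,0.04,0,0]
    - [1,0.003,0.06,0,0]
    - [1,0.003,0.06,0,0]

```text
t: 24.7
position: [0.5885, -0.3507, 0.1828]
tool_rot: [0.494, -0.495, 0.507, -0.503]
force: [-0.0, -0.4, -0.8]
grip_width: 0.0057
```

move_arm:
  moves:
    - [1,0,0.02,0,0]
    - [1,0,0.04,0,0]
    - [1,0,0.05,0,0]
    - [1,0,0.054,0,0]
    - [1,0,0.056,0,0]

```text
t: 25.2
position: [0.59, -0.3518, 0.1305]
tool_rot: [-0.495, 0.495, -0.505, 0.506]
force: [0.5, -0.2, -1.7]
grip_width: 0.006
```

```bash
python3 - <<'E'
from h import *
go(.589,-.351,.121,-1)
s=snap('side','s12')
cv2.imwrite('pics/c12.png',cv2.resize(s[150:310,110:290],None,fx=3,fy=3)[:,:,::-1])
E
```

```text
pos [ 0.59   -0.3518  0.1305] psi -1.2 shift mm [-0.8  9.5 -1. ] turn -0.2 t 25.2 w 0.006 F [ 0.5 -0.2 -1.7]
```

View pics/c12.png

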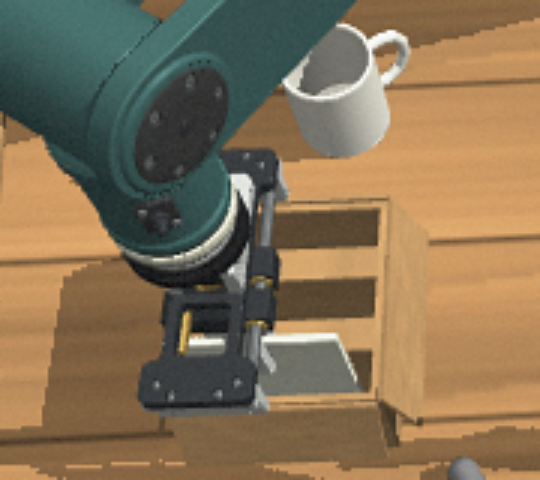

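In compartment 3 with no contact. Set down and open.

move_arm:
  moves:
    - [1,0,0.003,0,0]
    - [1,0,0.006,0,0]
    - [1,0,0.008,0,0]

```text
t: 25.55
position: [0.5897, -0.3517, 0.1217]
tool_rot: [-0.495, 0.495, -0.505, 0.505]
force: [0.9, 0.3, -0.8]
grip_width: 0.0059
```

```bash
python3 - <<'E'
from h import *
go(.589,-.351,.121,-1)
E
```

```text
pos [ 0.5897 -0.3517  0.1217] psi -1.2 shift mm [-0.7  0.7 -0.7] turn -0.2 t 25.6 w 0.006 F [ 0.9  0.3 -0.8]
```

move_arm:
  moves:
    - [1,0,0.002,0,0]
    - [1,0,0.002,0,0]
    - [0.6,0,0.002,0,0]
    - [0.6,0,0.002,0,0]
    - [0.6,0,0.002,0,0]

```text
t: 26.05
position: [0.5897, -0.3516, 0.1195]
tool_rot: [-0.495, 0.495, -0.505, 0.505]
force: [0.6, -0.4, 0.3]
grip_width: 0.0263
```

move_arm:
  moves:
    - [0.6,0,0,0,0]
    - [0.6,0,-0.03,0,0]
    - [0.6,0,-0.07,0,0]
    - [0.6,0,-0.11,0,0]
    - [0.6,0,-0.15,0,0]

```text
t: 26.55
position: [0.5894, -0.3514, 0.271]
tool_rot: [0.495, -0.495, 0.505, -0.505]
force: [0.7, -1.2, -0.8]
grip_width: 0.0377
```

move_arm:
  moves:
    - [0.5,-0.03,-0.01,-0.03,0]
    - [0.5,-0.06,-0.01,-0.06,0]
    - [0.5,-0.1,-0.01,-0.09,1]
    - [0.5,-0.14,-0.01,-0.11,1]
    - [0.5,-0.19,-0.01,-0.12,1]

```text
t: 27.05
position: [0.4721, -0.1594, 0.2799]
tool_rot: [-0.49, 0.49, -0.51, 0.511]
force: [0.9, 0.3, -0.0]
grip_width: 0.0472
```

```bash
python3 - <<'E'
from h import *
go(.552,.2786,.275,-4.3)
s=snap('side','s13')
E
```

```text
pos [ 0.4721 -0.1594  0.2799] psi -2.3 shift mm [-440.9    4.7   61.9] turn 2.0 t 27.1 w 0.047 F [ 0.9  0.3 -0. ]
```

View pics/s13.png

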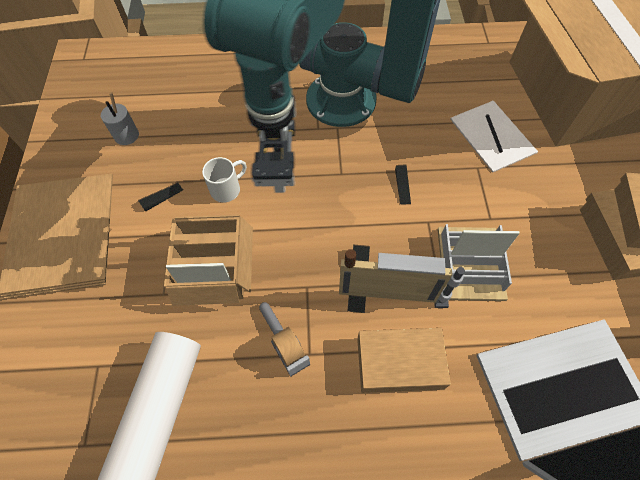

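move_arm:
  moves:
    - [0.5,-0.05,0,0,0]
    - [0.5,-0.1,0,0,0]
    - [0.5,-0.15,0,0,1]
    - [0.5,-0.2,0,0,1]
    - [0.5,-0.25,0,0,2]

```text
t: 27.6
position: [0.4832, 0.0915, 0.2798]
tool_rot: [-0.482, 0.481, -0.518, 0.518]
force: [0.9, -0.1, -0.0]
grip_width: 0.047
```

move_arm:
  moves:
    - [0.5,-0.045,0,0.01,0]
    - [0.5,-0.09,0,0.03,0]
    - [0.5,-0.14,0,0.05,0]
    - [0.5,-0.19,0.005,0.062,0]
    - [0.5,-0.191,0.005,0.062,0]

```text
t: 28.1
position: [0.5594, 0.2803, 0.2711]
tool_rot: [0.482, -0.484, 0.518, -0.516]
force: [-0.2, -1.3, -1.1]
grip_width: 0.0473
```

```bash
python3 - <<'E'
from h import *
go(.552,.2786,.19,-4.3)
E
```

```text
pos [0.5594 0.2803 0.2711] psi -3.9 shift mm [ 2.2 81.1 -6.9] turn 0.4 t 28.1 w 0.047 F [-0.2 -1.3 -1.1]
```

move_arm:
  moves:
    - [0.5,0.001,0.03,-0.006,0]
    - [0.5,0.001,0.06,-0.006,0]
    - [0.5,0.001,0.08,-0.006,0]
    - [0.5,0.001,0.08,-0.006,0]

```text
t: 28.5
position: [0.5512, 0.2736, 0.1905]
tool_rot: [0.479, -0.484, 0.519, -0.517]
force: [0.6, -0.2, -1.0]
grip_width: 0.047
```

```bash
python3 - <<'E'
from h import *
go(.5525,.279,.126,-4.3)
E
```

```text
pos [0.5512 0.2736 0.1905] psi -4.2 shift mm [-5.7 64.5  1.4] turn 0.1 t 28.5 w 0.047 F [ 0.6 -0.2 -1. ]
```

move_arm:
  moves:
    - [0.5,-0.004,0.015,0.001,0]
    - [0.5,-0.004,0.03,0.001,0]
    - [0.5,-0.004,0.045,0.001,0]
    - [0.5,-0.004,0.06,0.001,0]
    - [0.5,-0.004,0.065,0.001,0]

```text
t: 29.0
position: [0.5531, 0.2785, 0.1266]
tool_rot: [0.48, -0.483, 0.518, -0.517]
force: [-0.6, -0.0, -0.3]
grip_width: 0.0469
```

move_arm:
  moves:
    - [1,0,0,0,0]
    - [1,0,0,0,0]
    - [1,0,0,0,0]
    - [1,0,0,0,0]
    - [1,0,0,0,0]
  newtons: 15

```text
t: 29.5
position: [0.5546, 0.2792, 0.1301]
tool_rot: [-0.482, 0.481, -0.518, 0.518]
force: [0.9, 0.2, -0.1]
grip_width: 0.0104
```

move_arm:
  moves:
    - [1,0,0,0,0]
    - [1,0,0,0,0]
    - [1,0,0,0,0]
    - [1,0,0,0,0]
  newtons: 25

```text
t: 29.9
position: [0.5535, 0.2792, 0.13]
tool_rot: [0.481, -0.482, 0.518, -0.517]
force: [-6.1, 0.8, 4.6]
grip_width: 0.0058
```

```bash
python3 - <<'E'
from h import *
go(.5525,.279,.126,-4.3)
s=snap('side','s14')
E
```

```text
pos [0.5535 0.2792 0.13  ] psi -4.2 shift mm [ 0.3  4.  -1. ] turn 0.1 t 29.9 w 0.006 F [-6.1  0.8  4.6]
```

View pics/s14.png

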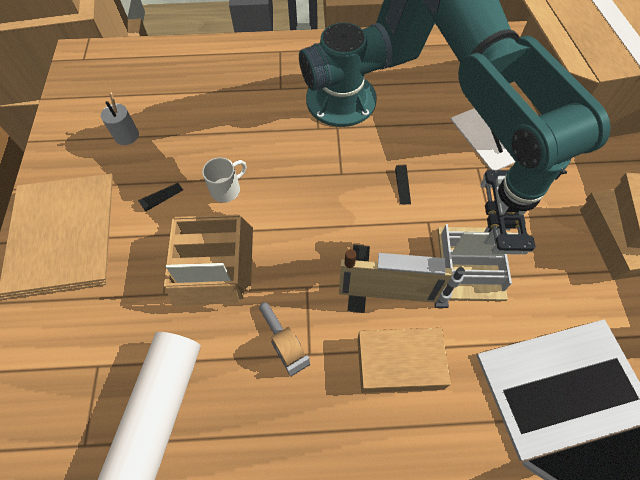

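move_arm:
  moves:
    - [1,0,-0.02,-0.001,0]
    - [1,0,-0.05,-0.001,0]
    - [1,0,-0.085,-0.001,0]
    - [1,0,-0.12,-0.001,0]
    - [1,0,-0.15,-0.001,0]
  newtons: 25

```text
t: 30.45
position: [0.5547, 0.2789, 0.2808]
tool_rot: [-0.482, 0.48, -0.517, 0.519]
force: [1.1, 1.2, 0.2]
grip_width: 0.0057
```

move_arm:
  moves:
    - [1,0,0,-0.02,0]
    - [1,0.01,0,-0.04,0]
    - [1,0.035,0,-0.06,-0.5]
    - [1,0.07,0,-0.065,-1]
    - [1,0.11,0,-0.065,-1]

```text
t: 30.95
position: [0.4806, 0.1736, 0.279]
tool_rot: [-0.487, 0.486, -0.512, 0.514]
force: [1.1, -0.8, -1.1]
grip_width: 0.0059
```

move_arm:
  moves:
    - [1,0.04,0,0,0]
    - [1,0.08,0,0,0]
    - [1,0.12,0,0,0]
    - [1,0.16,0,0,-1]
    - [1,0.2,0,0,-1]

```text
t: 31.45
position: [0.4699, -0.0279, 0.279]
tool_rot: [-0.49, 0.49, -0.508, 0.51]
force: [0.8, -0.1, 0.2]
grip_width: 0.0056
```

move_arm:
  moves:
    - [1,0.04,0,0,0]
    - [1,0.08,0,0,0]
    - [1,0.12,0,0,0]
    - [1,0.16,0,0,-1]
    - [1,0.19,0,0,-1]

```text
t: 31.95
position: [0.4622, -0.2188, 0.2787]
tool_rot: [-0.494, 0.495, -0.505, 0.507]
force: [1.2, 1.3, -1.0]
grip_width: 0.0058
```

```bash
python3 - <<'E'
from h import *
go(.469,-.350,.245,-1)
go(.529,-.350,.245,-1)
E
```

```text
pos [ 0.4622 -0.2188  0.2787] psi -1.3 shift mm [130.9  34.    9.7] turn -0.3 t 31.9 w 0.006 F [ 1.2  1.3 -1. ]
pos [ 0.4622 -0.2188  0.2787] psi -1.3 shift mm [129.5  34.1  69.7] turn -0.3 t 31.9 w 0.006 F [ 1.2  1.3 -1. ]
```

move_arm:
  moves:
    - [1,0.04,0,0.003,0]
    - [1,0.08,0,0.006,0]
    - [1,0.115,0.01,0.01,0]
    - [1,0.131,0.025,0.01,0]
    - [1,0.131,0.034,0.01,0]

```text
t: 32.45
position: [0.4686, -0.3483, 0.2421]
tool_rot: [0.494, -0.494, 0.507, -0.505]
force: [1.1, 1.1, -1.8]
grip_width: 0.006
```

move_arm:
  moves:
    - [1,0,0,0,0]
    - [1,0,0.005,0,0]
    - [1,0,0.005,0,0]

```text
t: 32.75
position: [0.4697, -0.3452, 0.2408]
tool_rot: [-0.495, 0.495, -0.504, 0.505]
force: [0.1, -0.3, -1.1]
grip_width: 0.0059
```

```bash
python3 - <<'E'
from h import *
go(.469,-.350,.125,-1)
s=snap('side','s15')
cv2.imwrite('pics/c15.png',cv2.resize(s[150:310,110:290],None,fx=3,fy=3)[:,:,::-1])
E
```

```text
pos [ 0.4697 -0.3452  0.2408] psi -1.1 shift mm [  4.8 115.8  -0.7] turn -0.1 t 32.8 w 0.006 F [ 0.1 -0.3 -1.1]
```

View pics/c15.png

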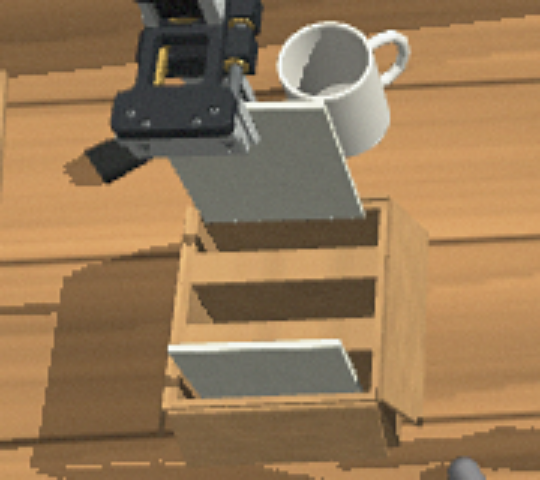

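move_arm:
  moves:
    - [1,0.005,0.02,-0.001,0]
    - [1,0.005,0.04,-0.001,0]
    - [1,0.005,0.06,-0.001,0]
    - [1,0.005,0.06,-0.001,0]

```text
t: 33.2
position: [0.4673, -0.3498, 0.1779]
tool_rot: [0.495, -0.495, 0.507, -0.503]
force: [-0.6, 0.9, -1.1]
grip_width: 0.0058
```

move_arm:
  moves:
    - [1,0,0.02,0,0]
    - [1,0,0.04,0,0]
    - [1,0,0.05,0,0]
    - [1,0,0.052,0,0]
    - [1,0,0.052,0,0]

```text
t: 33.7
position: [0.4687, -0.3517, 0.1295]
tool_rot: [-0.495, 0.495, -0.505, 0.506]
force: [0.2, 0.2, -0.1]
grip_width: 0.0059
```

```bash
python3 - <<'E'
from h import *
go(.469,-.350,.124,-1)
s=snap('side','s16')
cv2.imwrite('pics/c16.png',cv2.resize(s[150:310,110:290],None,fx=3,fy=3)[:,:,::-1])
E
```

```text
pos [ 0.4687 -0.3517  0.1295] psi -1.2 shift mm [-1.7  5.5  0.3] turn -0.2 t 33.7 w 0.006 F [ 0.2  0.2 -0.1]
```

View pics/c16.png

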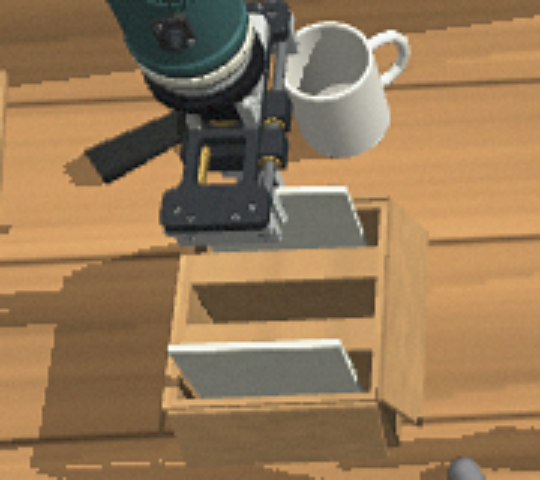

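move_arm:
  moves:
    - [1,0,0.003,0,0]
    - [1,0,0.006,0,0]
    - [1,0,0.007,0,0]
    - [0.6,0,0.007,0,0]
    - [0.6,0,0.007,0,0]

```text
t: 34.25
position: [0.4684, -0.3517, 0.1218]
tool_rot: [-0.495, 0.495, -0.505, 0.505]
force: [0.5, 0.5, 0.3]
grip_width: 0.0187
```

move_arm:
  moves:
    - [0.6,0,0,0,0]
    - [0.6,0,0,0,0]
    - [0.6,0,-0.04,0,0]
    - [0.6,0,-0.08,0,0]
    - [0.6,0,-0.12,0,0]

```text
t: 34.75
position: [0.468, -0.3513, 0.2423]
tool_rot: [0.495, -0.495, 0.506, -0.505]
force: [0.7, 0.6, 0.1]
grip_width: 0.0374
```

move_arm:
  moves:
    - [0.6,0,-0.04,-0.02,0]
    - [0.6,-0.02,-0.06,-0.05,0]
    - [0.6,-0.06,-0.06,-0.08,0]
    - [0.6,-0.1,-0.06,-0.1,0]
    - [0.6,-0.1,-0.06,-0.1,0]

```text
t: 35.25
position: [0.3685, -0.2461, 0.303]
tool_rot: [-0.496, 0.495, -0.504, 0.505]
force: [0.2, -0.7, -0.5]
grip_width: 0.0374
```

```bash
python3 - <<'E'
from h import *
go(.469,-.350,.124,-1)
s=snap('side','s17');snap('top','t17')
E
```

```text
pos [ 0.3685 -0.2461  0.303 ] psi -1.1 shift mm [101.9 179.2 102. ] turn -0.1 t 35.2 w 0.037 F [ 0.2 -0.7 -0.5]
```

View pics/s17.png

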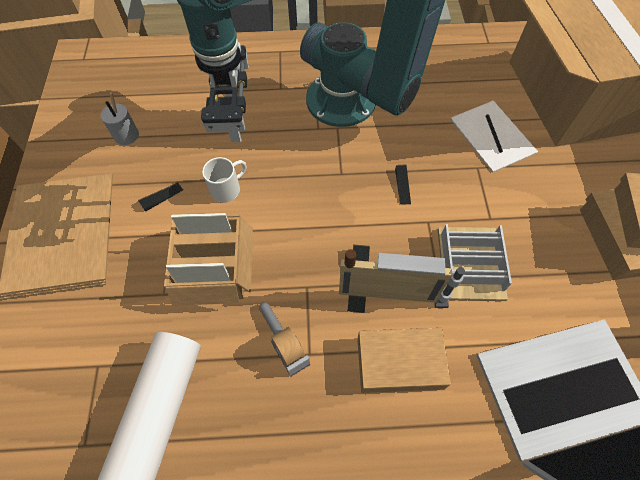

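View pics/t17.png

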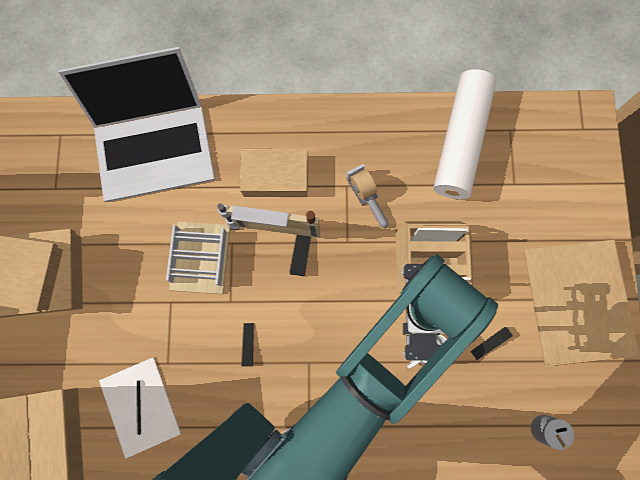

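```bash
python3 - <<'E'
from h import *
def m(f,b):
    im=cv2.imread(f);k=(im.max(2)<60).astype(np.uint8);y0,y1,x0,x1=b
    k=k[y0:y1,x0:x1];ys,xs=np.nonzero(k);return len(xs),(xs.mean()+x0).round(2),(ys.mean()+y0).round(2),xs.min()+x0,xs.max()+x0,ys.min()+y0,ys.max()+y0
for f in('s9','s10','s13','s17'):
    print(f,'thick',m(f'pics/{f}.png',(240,258,352,380)),'thin',m(f'pics/{f}.png',(297,320,345,370)))
    im=cv2.imread(f'pics/{f}.png')[244:262,340:360];k=(im[:,:,2]<120)&(im[:,:,2]>im[:,:,0]*1.6);ys,xs=np.nonzero(k);print('knob',xs.mean(),ys.mean(),len(xs))
s=cv2.imread('pics/s17.png');t=cv2.imread('pics/t17.png')
cv2.imwrite('pics/c17.png',np.hstack([cv2.resize(s[230:325,325:465],(420,400)),cv2.resize(t[190:290,200:330],(380,400))]))
a=cv2.imread('pics/s9.png');print('bystander diff tape',cv2.absdiff(a,s)[290:380,250:320].mean(),'parcel',cv2.absdiff(a,s)[325:395,355:455].mean())
E
```

```text
s9 thick (164, np.float64(361.38), np.float64(251.3), np.int64(353), np.int64(368), np.int64(245), np.int64(257)) thin (257, np.float64(356.42), np.float64(304.03), np.int64(348), np.int64(365), np.int64(297), np.int64(312))
knob 9.374045801526718 11.442748091603054 131
s10 thick (168, np.float64(361.11), np.float64(251.47), np.int64(353), np.int64(368), np.int64(245), np.int64(257)) thin (255, np.float64(356.48), np.float64(304.05), np.int64(348), np.int64(365), np.int64(297), np.int64(312))
knob 9.90983606557377 11.524590163934427 122
s13 thick (163, np.float64(361.36), np.float64(251.34), np.int64(353), np.int64(368), np.int64(245), np.int64(257)) thin (257, np.float64(356.42), np.float64(304.03), np.int64(348), np.int64(365), np.int64(297), np.int64(312))
knob 9.17142857142857 11.57857142857143 140
s17 thick (162, np.float64(361.41), np.float64(251.38), np.int64(353), np.int64(368), np.int64(246), np.int64(257)) thin (256, np.float64(356.45), np.float64(304.04), np.int64(348), np.int64(365), np.int64(297), np.int64(312))
knob 8.883561643835616 11.54109589041096 146
bystander diff tape 3.4101058201058203 parcel 3.732666666666667
```

View pics/c17.png

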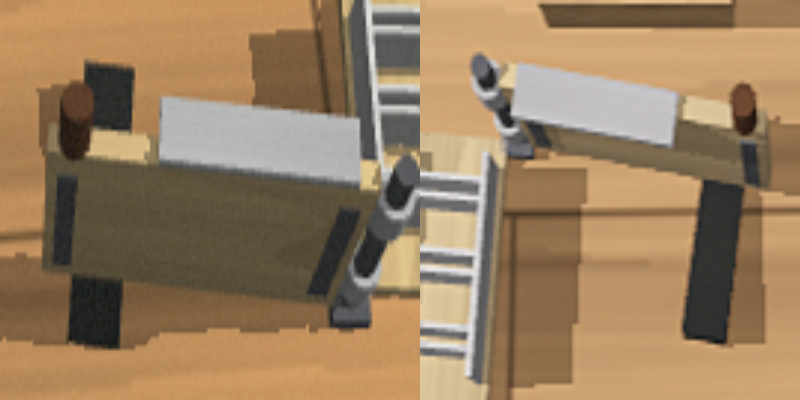

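move_arm:
  moves:
    - [0.6,0,0,0,0]
    - [0.6,0,0,0,0]
    - [0.6,0,0,0,0]
    - [0.6,0,0,0,0]
    - [0.6,0,0,0,0]

```text
t: 35.85
position: [0.3706, -0.2499, 0.3012]
tool_rot: [0.495, -0.495, 0.505, -0.505]
force: [0.1, 0.6, 0.4]
grip_width: 0.0378
```

```bash
python3 - <<'E'
from h import *
s=snap('side','s18')
a=cv2.imread('pics/s17.png')[:,:,::-1]
d=cv2.absdiff(a,s);print('wedge/gate',d[235:320,330:460].mean(),'carton',d[205:310,160:255].mean(),'mug',d[155:205,200:250].mean())
# panel top edges rays at z=.156
c=cv2.resize(s[200:300,155:255],None,fx=6,fy=6,interpolation=2);cv2.imwrite('pics/c18.png',c[:,:,::-1])
E
```

```text
wedge/gate 2.429924585218703 carton 2.189172932330827 mug 1.9848
```

View pics/c18.png

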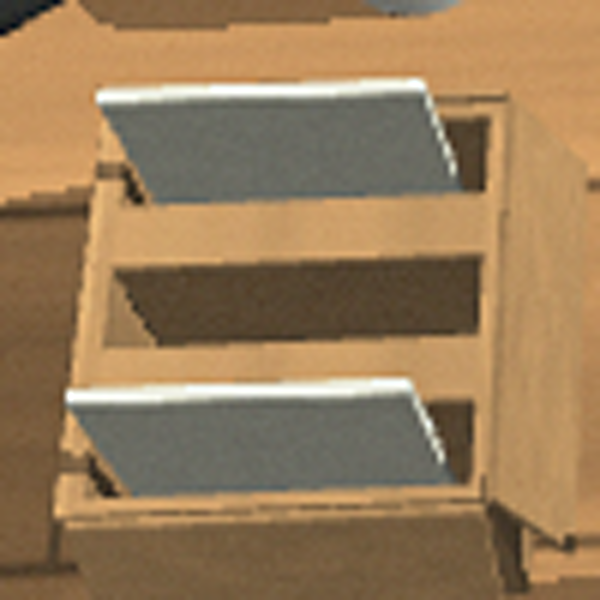

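Both panels stand down inside compartments 1 and 3 and nothing has moved between the last two pictures. Handing in.

```bash
python3 -c "
from station import env
print(env.close_job())"
```

```text
the job is handed in; nothing more can be done
None
```

I swung the gate open by its knob until it met its stop and slid the wedge under it, thin end first. I then pushed on the thick end with shut fingers up to about 17 N and let go. Two panels were present. Panel 3 went into compartment 3 and panel 2 into compartment 1, and I handed the job in at about 36 s.

**Last checks:**
- **Gate and wedge:** they have not moved visibly since the wedge was jammed. Wedge edges match to about 0.1 px over 17 s.
- **Panels:** both stand upright inside their compartments and were still between the last two pictures.
- **Bystanders:** the tape dispenser, parcel and mug look unmoved.
- **Arm:** it was clear of everything when the job was handed in.

**Not confirmed:**
- **Wedge-to-gate force:** I could not measure it, so over 2 N is inferred from the 17 N push and the gate not creeping shut.
- **Wedge travel:** it advanced only about 1 mm in the gripped push and did not move in the final one. That is the low end of the expected 1 to 5 mm.

**Camera disagreement and slip:**
- **Camera views:** the two views differed by 3 to 6 mm, so I averaged them.
- **Units slip:** my first move was written in millimetres instead of metres. The per-row limit kept it harmless.

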